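# Set the yellow option rocker with the stylus and store it with the bar

## Robot

A 6-joint arm with a two-finger parallel gripper is mounted at the origin on the work surface. World frame = base frame: x ahead of the robot, y to its left, z up, the work surface at z = 0. Lengths are in m, angles in degrees, forces in N, time in s.
With the tool pointing down it reaches from about 0.275 to 0.825 m from the base axis. Payload 4.9 kg.
Tool frame: the origin (TCP) lies on the centre line of the jaws, within the pads' length; the fingertips stand 14 mm ahead of it and the grasp point (between the pads) lies 5 mm behind it; y points along the fingers, z is the direction in which the jaws open and shut, and the axes are right-handed (so a half turn about y gives the same grasp; the last joint's range is limited). The gripper opens to 85 mm and grips with 20 to 120 N. Pads are 22 mm wide; open, the fingers measure 114 mm over their backs; the gripper's body (76 mm by 85 mm) begins 54 mm behind the grasp point. The pads swing forward as they close: fully open they stand 13 mm farther back than shut.
Start: joints at [61.524, 18.69, -11.035, 60.275, 0, 82.311], TCP at [0.195, 0.514, 0.245] pointing down, gripper open.
Joint ranges: [-152.03, 152.03], [-55.5, 102.48], [-74.3, 77.21], [-110.64, 120.58], [-84.22, 78.4], [-180, 180]. Speed limits (degrees/s): [147.25, 147.25, 180, 180, 180, 180].

## Interface

Orientations are given as a 3x3 rotation matrix whose columns are the frame's x, y, z axes.
In Python, from plant import manip, eyes gives the robot as it stands.
- The arm moves only by the tool drive_tool, never from a script. Its argument "moves" is text: rows parted by semicolons, each of 7 numbers parted by spaces: the opening, from -1 (shut) to 1 (fully open), then the shift along the tool's x, y, z in units of 60 mm (1.0 is 60 mm), then the turn, a rotation vector about the tool's x, y, z in units of 8 degrees (1.0 is 8 degrees). A call has 1 to 8 rows; each row shifts and turns the commanded pose from where the row before left it, along the tool's axes as they then stand; what a row does not reach is not made up. A row lasts 1/8 s, in which the tool goes at most 62.5 mm and 10.7 degrees, less where a joint would pass 70% of its speed; a pose out of reach is approached as far as the arm can. A call is refused whole if a number of a shift passes 1 or a number of a turn 1, either way. A call with a gripper value outside its range is refused whole. The fingers move at their own pace and stop on an object; the grip force is fixed at half the most. Time passes only in rows, so rows that do not move let the fingers close. It gives the time, the measured TCP pose, the force and the opening at its end, in the units of the state.
- manip.state(): the state, without advancing time (a new reading comes with each control period).
- eyes.grab_frame(name): name is "scene" or "top" or "wrist"; returns the picture (400x640x3 uint8, red, green, blue); there is no depth.
- eyes.camera_params(name): a dict with "K" (3x3 intrinsics, pixels), "extrinsics" (4x4, takes a point from world to camera coordinates). Camera axes: x right, y down, z forward; pixel columns grow to the right and rows downward; lengths in m; the calibration is good to about 2 mm. A picture is of the moment at which its call begins: read the wrist's pose just before it. camera_params takes no time and is no camera call; for the wrist camera it gives the pose at the moment of the call.
- manip.hand_in(): hands the job in, once; it reports no verdict.
The state is a dict: "time_s": time; "q": joint angles; "qd": joint speeds; "effort": joint torques, N m; "ee_pos": TCP position; "tcp_rot": TCP orientation; "force": force on the tool from outside, world axes, zero at the start; "wrist_torque": the same for the moment, N m; "gripper_width": opening from 0.0 (shut) to 1.0 (fully open).
Only numpy, scipy, OpenCV 4.12 (cv2) and the standard library are available. Lean on these libraries where they do the work, as an engineer would, in place of code of your own. Each camera call takes 0.05 s, during which the arm holds its last target.

## Task

Take the stylus out of the leaning tool stand and with it gently push the raised half of the yellow rocker on the board tester down until it is fully over, leaving the white rockers as they are. Then, still with the stylus, store the setting: press the long red bar at its middle, level and all the way down, hold it there for about half a second, let it rise, and put the stylus back home in its stand. Keep the gripper off the tester, press gently (never hard enough to force anything), and leave the jar, screwdriver and tweezers alone.

Things in the scene. Friction and masses are not known exactly. Their poses are not given: they have to be found in the camera images.
- console: Board tester, fixed: grey box with black deck, 140 (x) x 200 (y) x 45 mm high. Origin: centre of its underside; z up, +x away from the robot at yaw 0. In its frame five rockers, 16 mm apart along y, are centred at x -30, y -77 to -13 mm; the red bar lies along y at x +35 mm; a green board (up to 8 mm above the deck) is clamped at x -30, y +53 mm.
- rocker_y (a point): Middle of the yellow rocker (it may be at any of the five places): point on its top above its hinge, 57 mm above the tester's underside. Axes as the tester's; does not turn with the rocker. Rocker 28 mm long (x), 12 mm wide, 4 mm gaps. Its +x half starts raised: 10 mm from the middle towards +x its top is 2.4 mm above this point, and 2.4 mm below it when the rocker is over.
- opt_y (a joint): Yellow rocker, rad: 0 = +x half raised (start), 0.48 = fully over with the +x half down, at its rigid stop. It turns stiffly (about 2.5 N at 10 mm from the hinge), has no spring and stays where it is left.
- opt_a (a joint): White rocker beside the yellow one, same size and make (28 x 12 mm). Value in rad: 0 to 0.48, as the yellow one. It starts near 0.
- opt_b (a joint): White rocker beside the yellow one, same size and make (28 x 12 mm). Value in rad: 0 to 0.48, as the yellow one. It starts near 0.
- opt_c (a joint): White rocker beside the yellow one, same size and make (28 x 12 mm). Value in rad: 0 to 0.48, as the yellow one. It starts near 0.48.
- opt_d (a joint): White rocker beside the yellow one, same size and make (28 x 12 mm). Value in rad: 0 to 0.48, as the yellow one. It starts near 0.48.
- bar_mid (a point): Centre of the top face of the long red store bar, 130 mm (along the tester's y) x 16 mm (x) x 9 mm; the top lies 63 mm above the tester's underside when up. Turns with the tester's yaw; moves down with the bar.
- bar (a joint): Travel of the bar's middle, m: 0 = up, 0.006 = fully down at a rigid stop. Spring, about 1.2 N at first and 4 N fully down; it rises again by itself.
- bar_roll (a joint): Tip of the bar about the tester's x axis, rad: 0 = level, positive = its +y end is higher. Sprung to level, 2 N m/rad: a press off the middle tips it by force x offset / 2.
- stand: Tool stand, fixed: dark foot 100 x 70 x 10 mm with a leaning aluminium block 42 x 42 mm, a square hole 14 mm wide right through along it. Origin: centre of the underside. Block and hole lean 0.35 rad (20 deg) from upright towards the stand's -x: the hole's axis, upwards, is (-0.343, 0, 0.939) in the stand's frame.
- stand_mouth (a point): Centre of the hole's mouth, on the axis, 98 mm above the stand's underside. Turned as stand.
- stand_rest (a point): Where the middle of the stylus handle is when the stylus is home in the stand: on the hole's axis, 32 mm from the mouth. Turned as stand.
- stylus_mid (a point): Middle of the stylus handle (grasp here). Orange square handle 12 x 12 mm, faces along own x and y, reaching 28 mm to either side of this point along own z, which runs along the stylus towards the butt. At the start it is home in the stand, own x as the stand's x leaned by 0.35 rad, with about 3 mm of play. Mass about 60 g.
- stylus: The same stylus; origin at the collar's underside, 32 mm below the handle's middle. Black collar 20 mm in diameter, 4 mm thick, sits on the stand; then an 8 mm steel shaft to 86 mm below the handle's middle, then a 5 mm telescopic round tip, firm up to 50 N. How far it stands out differs each time and is hidden in the stand: its end is 100 to 112 mm below the handle's middle.
- jar: Small capped jar, 44 mm in diameter, 55 mm high, standing on the mat. Bystander. Origin: centre of its underside.
- driver: Green-handled screwdriver, 170 mm, lying on the mat. Bystander.
- tweezers: Dark tweezers, 120 mm, lying on the mat. Bystander.
- mod_y: Seat of the yellow rocker with the rocker it carries, fixed on the tester's deck. Origin: centre of its underside, 45 mm above the tester's underside; 12 mm below the rocker's middle.
- mod_a: Seat of white rocker opt_a with the rocker it carries, fixed on the tester's deck. Origin: centre of its underside, 45 mm above the tester's underside; 12 mm below the rocker's middle.
- mod_b: Seat of white rocker opt_b with the rocker it carries, fixed on the tester's deck. Origin: centre of its underside, 45 mm above the tester's underside; 12 mm below the rocker's middle.
- mod_c: Seat of white rocker opt_c with the rocker it carries, fixed on the tester's deck. Origin: centre of its underside, 45 mm above the tester's underside; 12 mm below the rocker's middle.
- mod_d: Seat of white rocker opt_d with the rocker it carries, fixed on the tester's deck. Origin: centre of its underside, 45 mm above the tester's underside; 12 mm below the rocker's middle.
There are look-alikes about, which are no part of the job. There is more than one size of the console; the one meant has the size given above. There is more than one size of the stylus; the one meant has the size given above.

How it is judged (in metres and radians):
On the way, in this order (a step that is already met when the one before it is completed fails the run):
1. the stylus is out of the stand and the yellow rocker is fully over, the white ones as before (value of joint opt_y above 0.44 rad and value of joint each of opt_a, opt_b below 0.12 rad and value of joint each of opt_c, opt_d above 0.36 rad and distance between stylus and stand_mouth above 0.06 m), for 0.1 s.
2. the bar is fully down and level, pressed with the stylus, for 0.4 s (value of joint bar above 0.0052 m and value of joint bar_roll between -0.04 and 0.04 rad and contact force between stylus and console above 1 N), for 0.4 s.
At the end, for the whole second after the job is handed in: The yellow rocker is fully over (0.44 rad or more), the white ones within 0.12 rad of where they were, the bar up again (within 1.5 mm), and the stylus at rest in its stand: handle middle within 10 mm of home, collar within 8 mm of the mouth, sideways (value of joint opt_y above 0.44 rad and value of joint each of opt_a, opt_b below 0.12 rad and value of joint each of opt_c, opt_d above 0.36 rad and value of joint bar below 0.0015 m and distance between stylus_mid and stand_rest below 0.01 m and horizontal distance between stylus and stand_mouth below 0.008 m and linear speed of stylus below 0.02 m/s); the robot touches nothing.
It fails at once if another rocker is moved by more than a quarter of its swing (not (value of joint opt_a below 0.12 rad) or not (value of joint opt_b below 0.12 rad) or not (value of joint opt_c above 0.36 rad) or not (value of joint opt_d above 0.36 rad)).
It fails at once if the stylus presses on the tester, a rocker or the bar with more than 25 N (contact force between stylus and console above 25 N or contact force between stylus and mod_y above 25 N or contact force between stylus and mod_a above 25 N or contact force between stylus and mod_b above 25 N or contact force between stylus and mod_c above 25 N or contact force between stylus and mod_d above 25 N).
It fails at once if the gripper or arm, not the stylus, touches the tester, a rocker or the bar (contact force between any of the fingers, the arm and console above 1 N or contact force between any of the fingers, the arm and mod_y above 1 N or contact force between any of the fingers, the arm and mod_a above 1 N or contact force between any of the fingers, the arm and mod_b above 1 N or contact force between any of the fingers, the arm and mod_c above 1 N or contact force between any of the fingers, the arm and mod_d above 1 N).
It fails at once if the bar is tipped so that one end is more than 5 mm lower than the other (value of joint bar_roll above 0.04 rad or value of joint bar_roll below -0.04 rad).
It fails at once if the jar, the screwdriver or the tweezers are moved by more than 15 mm (distance of any of jar, driver, tweezers from where it was at the start of the episode above 0.015 m).
It also fails if it takes over 53 s, if anything falls off the work surface, if the arm or the gripper's body presses on something with over 40 N, if the wrist force passes 120 N, or if a joint passes its speed limit or range.

## Working session

There is one attempt and no reset: what is moved stays moved. The work goes in short steps, Python scripts to look and compute and a tool call to move; the robot and the scene stay as the last step left them, time stands still between calls to the robot, and variables do not carry over. Pictures are saved under pics/ and viewed, and the job is handed in when it is done.

Besides the shell and the picture viewer there is one more tool, called after "Emit:" as name(argument=value, ...) on one line, values as JSON. drive_tool: Moves the arm, as the interface text tells. Its arguments: {"type":"object","properties":{"moves":{"type":"string"}},"required":["moves"]}

```bash
ls; mkdir -p pics; python3 - <<'E'
from plant import manip, eyes
import cv2, numpy as np
print(manip.state())
for n in ["scene","top","wrist"]:
    p=eyes.camera_params(n); print(n,np.round(p["K"],1).tolist(),np.round(p["extrinsics"],4).tolist())
    im=eyes.grab_frame(n); cv2.imwrite(f"pics/{n}0.png",im[:,:,::-1])
E
```

```text
pics
{'time_s': 0.0, 'q': array([ 6.15228196e+01,  1.87342778e+01, -1.10919359e+01,  6.02736250e+01,
       -2.80957625e-04,  8.23097314e+01]), 'qd': array([-0.01736918,  0.03601703,  0.04422211,  0.07702308,  0.08080471,
        0.01324084]), 'effort': array([ 1.44981255e-03, -4.43402159e+01,  2.62439525e+01,  1.57256937e-02,
       -2.35001983e-05,  1.05247045e-05]), 'ee_pos': array([0.19492673, 0.51370822, 0.24448232]), 'tcp_rot': array([[ 9.34906677e-01, -8.26535954e-04,  3.54892691e-01],
       [-3.54893580e-01, -1.53402104e-03,  9.34905446e-01],
       [-2.28320108e-04, -9.99998482e-01, -1.72749882e-03]]), 'force': array([ 0.34518074, -0.18157497,  0.4143888 ]), 'wrist_torque': array([-0.00684863,  0.02062451,  0.00868953]), 'gripper_width': 1.0044921791905328}
scene [[434.1, 0.0, 314.9], [0.0, 434.1, 203.5], [0.0, 0.0, 1.0]] [[0.8145, 0.5799, -0.0179, -0.4864], [0.4053, -0.5908, -0.6976, -0.1325], [-0.4152, 0.5609, -0.7162, 1.2945], [0.0, 0.0, 0.0, 1.0]]
top [[417.0, 0.0, 326.7], [0.0, 417.0, 194.6], [0.0, 0.0, 1.0]] [[0.0272, -0.9996, -0.0067, 0.0645], [-0.9787, -0.0253, -0.2035, 0.5801], [0.2033, 0.0121, -0.979, 0.9308], [0.0, 0.0, 0.0, 1.0]]
wrist [[287.3, 0.0, 323.0], [0.0, 287.3, 205.8], [0.0, 0.0, 1.0]] [[0.3539, 0.9353, -0.0009, -0.549], [0.8862, -0.335, 0.3199, -0.0412], [0.2989, -0.114, -0.9474, 0.3809], [0.0, 0.0, 0.0, 1.0]]
```

View pics/scene0.png

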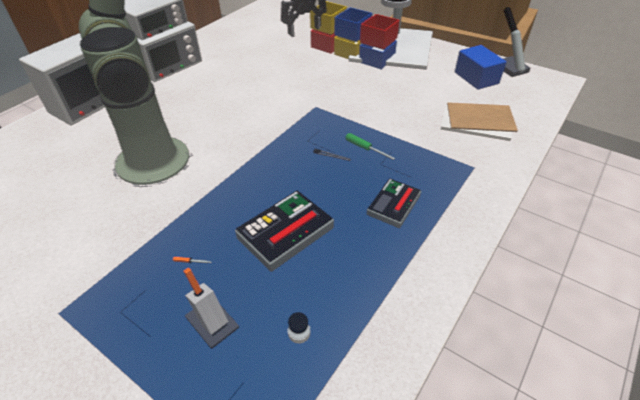

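View pics/top0.png

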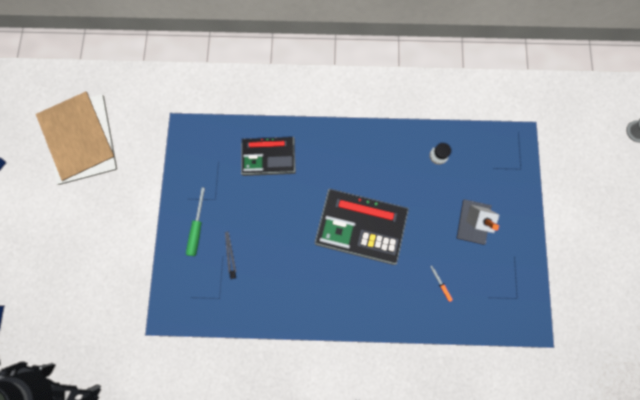

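View pics/wrist0.png

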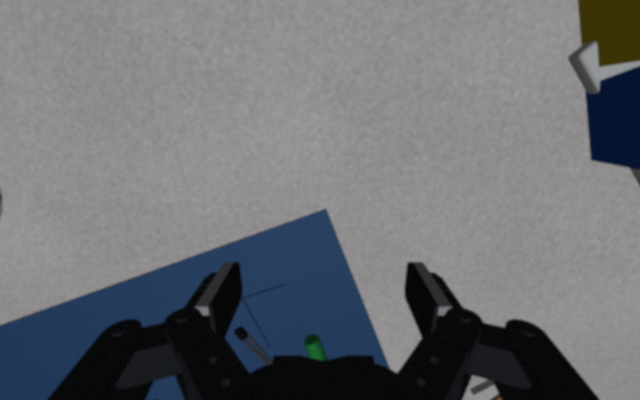

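The scene shows the full-size tester mid-mat (around 285,228) and a smaller look-alike tester at (395,200). The stand with its orange-handled stylus is at (208,305), and a small loose orange tool at (190,260) is another look-alike. Next I'll zoom in on these.

```bash
cat > h.py <<'E'
import cv2, numpy as np
from plant import manip, eyes
def cam(n):
    p=eyes.camera_params(n); return np.array(p["K"]),np.array(p["extrinsics"])
def proj(KE,P):
    K,E=KE; P=np.atleast_2d(P); c=P@E[:3,:3].T+E[:3,3]; u=c@K.T; return u[:,:2]/u[:,2:]
def back(KE,uv,z):
    K,E=KE; R=E[:3,:3]; C=-R.T@E[:3,3]; d=R.T@np.linalg.inv(K)@np.array([uv[0],uv[1],1.]); return C+d*(z-C[2])/d[2]
def crop(im,x,y,w,h,s,f):
    cv2.imwrite(f,cv2.resize(im[y:y+h,x:x+w],None,fx=s,fy=s,interpolation=cv2.INTER_CUBIC)[:,:,::-1])
E
python3 - <<'E'
from h import *
t=cv2.imread('pics/top0.png')[:,:,::-1]; crop(t,310,180,200,130,4,'pics/topc.png')
s=cv2.imread('pics/scene0.png')[:,:,::-1]; crop(s,165,180,180,165,4,'pics/scenec.png')
E
```

```text
(no output)
```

View pics/topc.png

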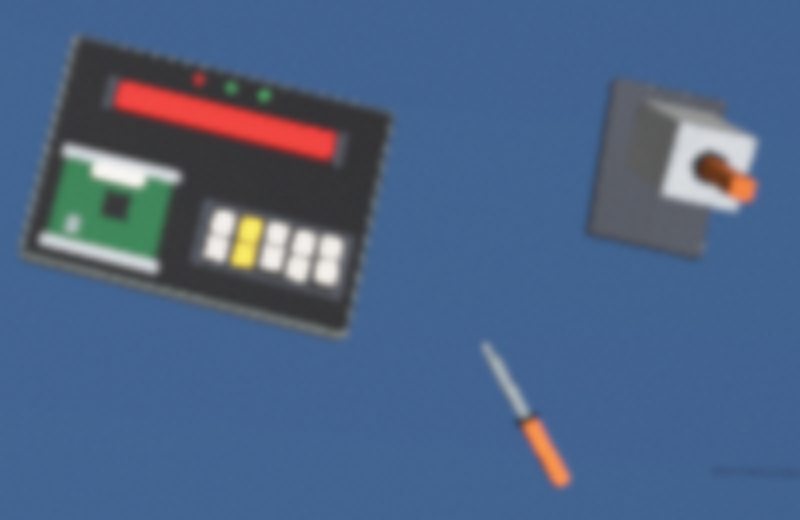

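View pics/scenec.png

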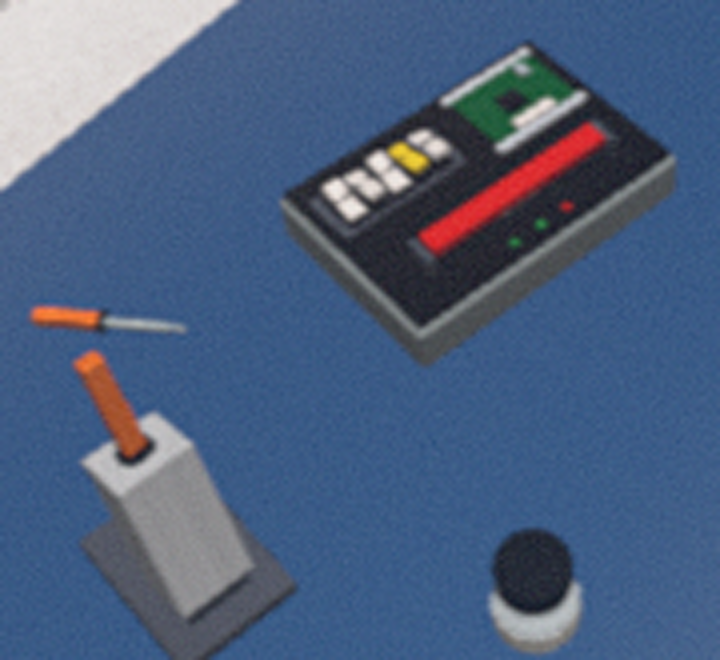

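```bash
cat > fit.py <<'E'
from h import *
from scipy.optimize import least_squares
T=cam('top');S=cam('scene')
def Rz(a): return np.array([[np.cos(a),-np.sin(a),0],[np.sin(a),np.cos(a),0],[0,0,1]])
def place(p,L): return np.asarray(L)@Rz(p[2]).T+[p[0],p[1],0]
tc=lambda a:np.array(a)/4+[310,180]
sc=lambda a:np.array(a)/4+[165,180]
L=[[.07,.1,.045],[.07,-.1,.045],[-.07,-.1,.045],[-.07,.1,.045]]
ot=tc([(77,38),(392,116),(345,335),(22,258)]); os_=sc([(672,160),(422,333),(283,203),(530,45)])
f=lambda p:np.r_[(proj(T,place(p,L))-ot).ravel(),(proj(S,place(p,L))-os_).ravel()]
r=least_squares(f,[.5,0,0]);print('console',r.x,np.round(r.fun,1))
p=r.x
for i in range(5):
    q=place(p,[[-.03,-.077+.016*i,.057]]);print(i,q.round(4),((proj(T,q)-[310,180])*4).round(),((proj(S,q)-[165,180])*4).round())
u=np.array([-.343,0,.939])
# stand: foot corners
for yaw0 in np.arange(0,6.28,np.pi/2):
    sg=[[.05,.035,.01],[.05,-.035,.01],[-.05,-.035,.01],[-.05,.035,.01]]
    o=tc([(613,78),(587,235),(703,258)]); o2=sc([(80,545),(297,585)])
    def f(p):
        P=place(p,sg);A=proj(T,P);B=proj(S,P)
        d=np.linalg.norm(A[:,None]-o[None],axis=2).min(0);e=np.linalg.norm(B[:,None]-o2[None],axis=2).min(0)
        return np.r_[d,e]
    r=least_squares(f,[.4,-.35,yaw0]);P=place(r.x,[[0,0,0]])[0]
    print('stand',r.x,r.cost,f(r.x).round(1))
E
python3 fit.py
```

```text
console [ 0.51077494 -0.00662029 -0.2134757 ] [-0.8 -2.6  1.6 -2.8  1.3 -0.  -1.2 -1.3  0.8 -2.3 -1.5  0.  -2.9 -2.2
 -1.2 -2.6]
0 [[ 0.4651 -0.0755  0.057 ]] [[329. 257.]] [[340. 198.]]
1 [[ 0.4685 -0.0599  0.057 ]] [[302. 250.]] [[362. 184.]]
2 [[ 0.4719 -0.0442  0.057 ]] [[275. 244.]] [[383. 170.]]
3 [[ 0.4753 -0.0286  0.057 ]] [[248. 237.]] [[404. 156.]]
4 [[ 0.4787 -0.013   0.057 ]] [[221. 231.]] [[425. 143.]]
stand [ 0.53219593 -0.28388942 -0.1876448 ] 4.228960866021786 [1.2 1.2 0.8 1.8 1.3]
stand [ 0.53219474 -0.28388706  2.95383213] 4.22913670728944 [1.2 1.2 0.8 1.8 1.3]
stand [ 0.53218266 -0.28388295  6.09418669] 4.2338734458105565 [1.2 1.2 0.8 1.9 1.3]
stand [ 0.53220233 -0.28388108  6.09624639] 4.228814192441945 [1.2 1.2 0.8 1.8 1.3]
```

```bash
cat >> fit.py <<'E'
print()
# free fit incl. mouth and butt: mouth top (708?), scene mouth(135,450), butt scene (88,360) top (743,187)
for yaw in [-.19,2.95,-.19+1.57,2.95+1.57]:
    q=[.532,-.284,yaw]; m=np.array([0,0,.098])
    # axis offset unknown; solve foot offset along x
    for dx in [0,.02]:
        M=m+[dx,0,0]; B=M+u*.060
        X=place(q,[M,B]); print(yaw,dx,((proj(T,X)-[310,180])*4).round().tolist(),((proj(S,X)-[165,180])*4).round().tolist())
E
python3 fit.py|tail -8
```

```text
-0.19 0 [[710.0, 141.0], [744.0, 162.0]] [[148.0, 470.0], [99.0, 377.0]]
-0.19 0.02 [[715.0, 107.0], [749.0, 126.0]] [[171.0, 495.0], [122.0, 403.0]]
2.95 0 [[710.0, 141.0], [754.0, 88.0]] [[148.0, 470.0], [148.0, 431.0]]
2.95 0.02 [[705.0, 176.0], [749.0, 124.0]] [[125.0, 444.0], [124.0, 404.0]]
1.3800000000000001 0 [[710.0, 141.0], [788.0, 133.0]] [[148.0, 470.0], [85.0, 430.0]]
1.3800000000000001 0.02 [[675.0, 134.0], [750.0, 125.0]] [[182.0, 445.0], [122.0, 404.0]]
4.5200000000000005 0 [[710.0, 141.0], [711.0, 116.0]] [[148.0, 470.0], [161.0, 378.0]]
4.5200000000000005 0.02 [[745.0, 149.0], [748.0, 125.0]] [[113.0, 495.0], [124.0, 403.0]]
```

```bash
cat >> h.py <<'E'
from scipy.spatial.transform import Rotation as Ro
def togo(P,R,s=None):
    """total shift in tool units of the current frame and total rotvec units"""
    s=s or manip.state(); R0=s['tcp_rot']
    d=R0.T@(np.asarray(P)-s['ee_pos'])/.06
    w=np.degrees(Ro.from_matrix(R0.T@R).as_rotvec())/8
    return d.round(3),w.round(3)
def stand_rot(yaw,lean):
    # tool: y pointing down along -axis (lean toward stand -x), z along stand y
    z=np.array([-np.sin(yaw),np.cos(yaw),0]); c=np.cos(yaw);s=np.sin(yaw)
    y=-np.array([-np.sin(lean)*c,-np.sin(lean)*s,np.cos(lean)])
    return np.c_[np.cross(y,z),y,z]
E
python3 - <<'E'
from h import *
s=manip.state();K,E=cam('wrist');C=-E[:3,:3].T@E[:3,3];R=s['tcp_rot']
print((R.T@(C-s['ee_pos'])).round(3),(R.T@E[:3,:3].T).round(3))
Rt=stand_rot(-.19,0); print(Rt.round(3))
print(togo([.42,-.2,.33],Rt))
E
```

```text
[-0.083 -0.129 -0.   ] [[-0.001  0.947  0.32 ]
 [-0.001 -0.32   0.947]
 [ 1.     0.001  0.001]]
[[ 0.982  0.     0.189]
 [-0.189 -0.     0.982]
 [ 0.    -1.     0.   ]]
(array([ 7.728, -1.41 , -9.794]), array([ 0.01 , -1.237, -0.002]))
```

```bash
python3 - <<'E'
from h import *
Rt=stand_rot(-.19,0); print(togo([.44,-.15,.31],Rt))
E
```

```text
(array([ 7.744, -1.078, -8.896]), array([ 0.01 , -1.237, -0.002]))
```

Emit:
drive_tool(moves="1 .55 -.08 -.63 0 0 0;1 .55 -.08 -.63 0 0 0;1 .55 -.08 -.63 0 0 0;1 .55 -.08 -.63 0 0 0;1 .55 -.08 -.63 0 0 0;1 .55 -.08 -.63 0 0 0;1 .55 -.08 -.63 0 0 0;1 .55 -.08 -.63 0 0 0")

```text
time_s: 1.15
ee_pos: [0.3349, 0.1363, 0.2839]
tcp_rot: [[0.935, 0.0, 0.355], [-0.355, 0.0, 0.935], [0.0, -1.0, 0.0]]
force: [0.9, 0.8, 0.5]
gripper_width: 1.004
```

Emit:
drive_tool(moves="1 .55 -.08 -.63 0 0 0;1 .55 -.08 -.63 0 0 0;1 .55 -.08 -.63 0 0 0;1 .55 -.08 -.63 0 0 0;1 .55 -.08 -.63 0 0 0;1 .55 -.08 -.63 0 0 0;1 0 0 0 0 -.62 0;1 0 0 0 0 -.62 0")

```text
time_s: 2.15
ee_pos: [0.4392, -0.1452, 0.312]
tcp_rot: [[0.982, -0.001, 0.187], [-0.187, 0.001, 0.982], [-0.001, -1.0, 0.0]]
force: [0.9, 1.3, -0.4]
gripper_width: 1.004
```

Emit:
drive_tool(moves="1 0 0 0 0 0 0;1 0 0 0 0 0 0")

```text
time_s: 2.4
ee_pos: [0.4392, -0.1443, 0.3124]
tcp_rot: [[0.982, -0.0, 0.189], [-0.189, 0.0, 0.982], [-0.0, -1.0, 0.0]]
force: [0.3, -0.6, -0.3]
gripper_width: 1.0
```

```bash
python3 - <<'E'
from h import *
import pickle
s=manip.state();KE=cam('wrist');im=eyes.grab_frame('wrist');pickle.dump((s,KE,im),open('v1.pkl','wb'))
print(s['ee_pos'],s['time_s'],s['tcp_rot'].round(3).tolist(),s['force'].round(2))
cv2.imwrite('pics/w1.png',im[:,:,::-1])
E
```

```text
[ 0.43919623 -0.14432293  0.31237651] 2.4 [[0.982, -0.0, 0.189], [-0.189, 0.0, 0.982], [-0.0, -1.0, 0.0]] [ 0.33 -0.58 -0.34]
```

View pics/w1.png

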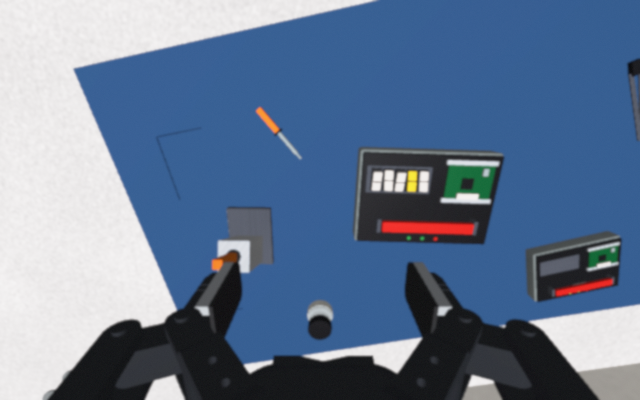

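```bash
python3 - <<'E'
from h import *
import pickle
s,KE,im=pickle.load(open('v1.pkl','rb'))
crop(im,345,135,170,120,4.5,'pics/w1c.png')
E
```

```text
(no output)
```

View pics/w1c.png

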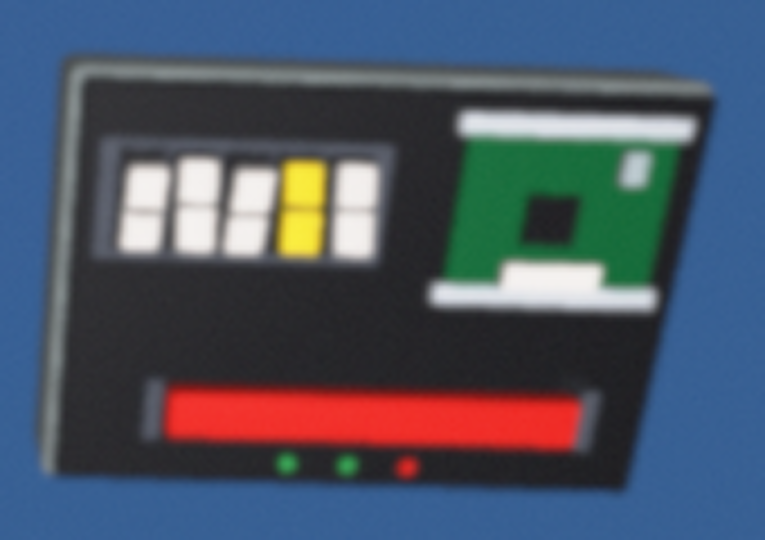

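```bash
cat > fit2.py <<'E'
from h import *
import pickle
from scipy.optimize import least_squares
def Rz(a): return np.array([[np.cos(a),-np.sin(a),0],[np.sin(a),np.cos(a),0],[0,0,1]])
def place(p,L): return np.asarray(L)@Rz(p[2]).T+[p[0],p[1],0]
if __name__=='__main__':
    s,KE,im=pickle.load(open('v1.pkl','rb'))
    L=[[-.07,-.1,.045],[-.07,.1,.045],[.07,.1,.045],[.07,-.1,.045],
     [.027,-.065,.063],[.027,.065,.063],[.043,.065,.063],[.043,-.065,.063],[-.03,-.029,.057]]
    o=np.array([(84,78),(713,95),(628,490),(56,473),(168,388),(583,398),(577,450),(165,439),(302,208)])/4.5+[345,135]
    f=lambda p:(proj(KE,place(p,L))-o).ravel()
    r=least_squares(f,[.5,0,-.2]);print(r.x,r.fun.reshape(-1,2).round(1).tolist())
    f2=lambda p:(proj(KE,place(p,L)+[0,0,p[3]])-o).ravel()
    r2=least_squares(f2,[.5,0,-.2,0]);print(r2.x,r2.fun.reshape(-1,2).round(1).tolist())
    T=cam('top')
    L=np.array(L); o=np.array([(22,258),(77,38),(392,116),(345,335)])
    print(((proj(T,place(r.x,L))-[310,180])*4).round())
E
python3 fit2.py
```

```text
[ 0.50976448 -0.00421472 -0.21666978] [[-2.1, -2.2], [3.5, -2.0], [1.1, 2.2], [-2.3, 2.8], [0.7, 0.5], [-0.3, 0.5], [-1.1, -0.8], [0.3, -0.5], [0.1, 0.9]]
[ 0.51340771 -0.00132927 -0.21515097 -0.00937643] [[-0.7, -0.8], [1.4, -0.9], [-0.1, 1.2], [-0.7, 2.0], [1.7, 0.1], [-1.4, -0.1], [-2.1, -1.6], [1.4, -1.2], [0.4, 1.4]]
[[346. 337.]
 [ 13. 254.]
 [ 70.  29.]
 [395. 107.]
 [327. 158.]
 [110. 105.]
 [117.  79.]
 [332. 132.]
 [244. 239.]]
```

```bash
python3 - <<'E'
from h import *
Rt=stand_rot(-.19,0); print(togo([.425,-.265,.32],Rt))
E
```

```text
(array([ 0.147, -0.126, -2.02 ]), array([-0.   , -0.002, -0.001]))
```

Emit:
drive_tool(moves="1 .05 -.04 -.67 0 0 0;1 .05 -.04 -.67 0 0 0;1 .05 -.04 -.67 0 0 0;1 0 0 0 0 0 0;1 0 0 0 0 0 0")

```text
time_s: 3.08
ee_pos: [0.4253, -0.2641, 0.3195]
tcp_rot: [[0.982, -0.0, 0.189], [-0.189, 0.001, 0.982], [-0.0, -1.0, 0.001]]
force: [-0.3, -0.4, 0.1]
gripper_width: 1.005
```

```bash
python3 - <<'E'
from h import *
import pickle
s=manip.state();KE=cam('wrist');im=eyes.grab_frame('wrist');pickle.dump((s,KE,im),open('v2.pkl','wb'))
print(s['ee_pos'],s['time_s'])
cv2.imwrite('pics/w2.png',im[:,:,::-1]);crop(im,240,150,160,120,5,'pics/w2c.png')
E
```

```text
[ 0.42526555 -0.2641015   0.31950555] 3.075
```

View pics/w2.png

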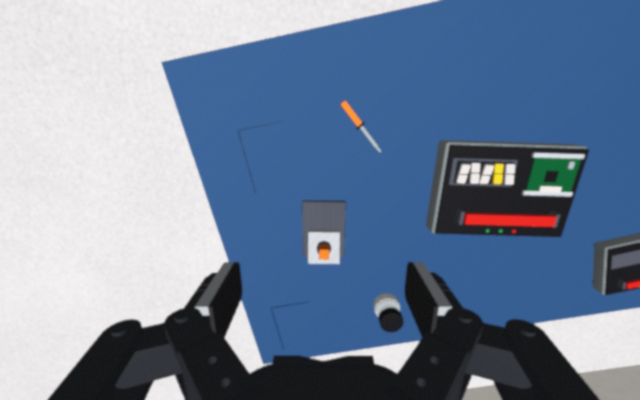

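View pics/w2c.png

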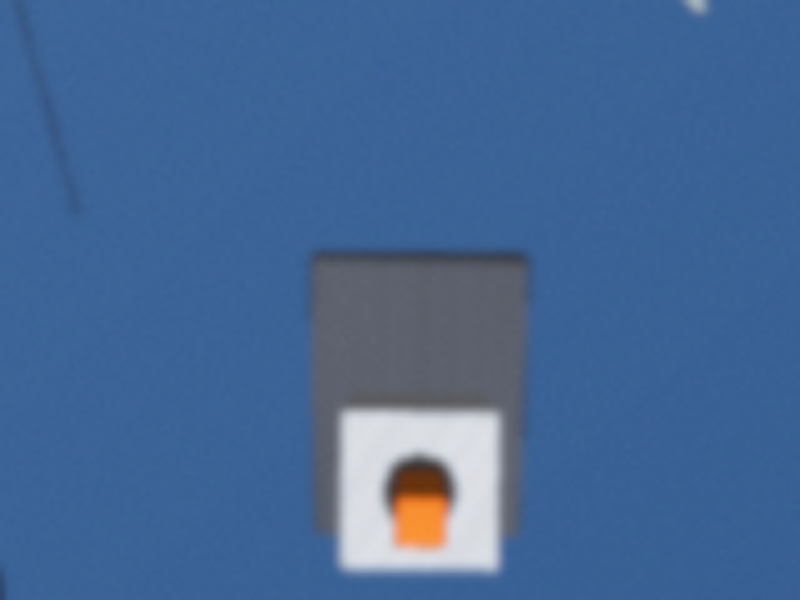

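```bash
cat > fit3.py <<'E'
from fit2 import *
s,KE,im=pickle.load(open('v2.pkl','rb'))
a=.35;u=np.array([-np.sin(a),0,np.cos(a)]);lx=np.array([np.cos(a),0,np.sin(a)]);ey=np.array([0,1,0])
o=np.array([(338,408),(502,408),(502,572),(340,573),(395,548),(447,548),(313,257),(528,257),(519,533),(322,533)])/5+[240,150]
def pts(p):
    m=np.array([0,0,.098]); b=m+u*.060
    L=[m-.021*lx-.021*ey,m-.021*lx+.021*ey,m+.021*lx+.021*ey,m+.021*lx-.021*ey, b+.006*lx-.006*ey,b+.006*lx+.006*ey]
    F=[[-.05-p[3],-.035,.01],[-.05-p[3],.035,.01],[.05-p[3],.035,.01],[.05-p[3],-.035,.01]]
    return place(p,L+F)
f=lambda p:(proj(KE,pts(p))-o).ravel()
r=least_squares(f,[.52,-.28,-.19,-.012]);print('mouth xy',r.x,r.fun.reshape(-1,2).round(1).tolist())
# orient of image: left is -y
p=r.x
mid=place(p,[np.array([0,0,.098])+u*.032])[0];print('mid',mid)
X=place(p,[[0,0,.098],np.array([0,0,.098])+u*.06])
for n,off in (('top',[310,180]),('scene',[165,180])): print(n,((proj(cam(n),X)-off)*4).round())
R=stand_rot(p[2],.35)
# TCP lies 5mm ahead of grasp point
for back in (.09,.0):
    P=mid+R[:,1]*(.005-back); print(back,P.round(4),togo(P,R))
E
python3 fit3.py
```

```text
mouth xy [ 0.51909637 -0.28020337 -0.18585816 -0.01167032] [[1.0, 0.9], [-0.8, 0.8], [-0.7, -0.9], [0.7, -1.0], [0.2, 0.1], [0.3, 0.0], [-0.6, -0.1], [0.1, -0.2], [0.6, 0.2], [-0.9, 0.3]]
mid [ 0.50831261 -0.27817572  0.12805993]
top [[704. 164.]
 [738. 186.]]
scene [[135. 451.]
 [ 86. 359.]]
0.09 [ 0.4797 -0.2728  0.2079] (array([0.918, 1.86 , 0.021]), array([-0.   , -0.024, -2.51 ]))
0.0 [ 0.51   -0.2785  0.1234] (array([1.433, 3.269, 0.022]), array([-0.   , -0.024, -2.51 ]))
```

Emit:
drive_tool(moves="1 0 0 0 0 0 -.84;1 0 0 0 0 -.02 -.84;1 0 0 0 0 0 -.83;1 0 0 0 0 0 0")

```text
time_s: 3.62
ee_pos: [0.4239, -0.2626, 0.3192]
tcp_rot: [[0.923, 0.336, 0.186], [-0.175, -0.063, 0.983], [0.342, -0.94, 0.0]]
force: [0.4, 0.1, 0.4]
gripper_width: 1.001
```

```bash
python3 fit3.py|tail -2
```

```text
0.09 [ 0.4797 -0.2728  0.2079] (array([0.254, 2.067, 0.007]), array([ 0.002, -0.008, -0.006]))
0.0 [ 0.51   -0.2785  0.1234] (array([0.255, 3.567, 0.007]), array([ 0.002, -0.008, -0.006]))
```

Emit:
drive_tool(moves="1 .085 .69 0 0 0 0;1 .085 .69 0 0 0 0;1 .085 .69 0 0 0 0;0 0 0 0 0 0 0;0 0 0 0 0 0 0")

```text
time_s: 4.25
ee_pos: [0.482, -0.2752, 0.2092]
tcp_rot: [[0.923, 0.337, 0.185], [-0.173, -0.064, 0.983], [0.343, -0.939, -0.001]]
force: [0.0, 0.6, -1.2]
gripper_width: 0.603
```

```bash
python3 fit3.py|tail -1; python3 - <<'E'
from h import *
im=eyes.grab_frame('wrist');cv2.imwrite('pics/w3.png',im[:,:,::-1]);print(manip.state()['gripper_width'])
E
```

```text
0.0 [ 0.51   -0.2785  0.1234] (array([-0.051,  1.504,  0.033]), array([ 0.005,  0.001, -0.   ]))
0.5186583991668126
```

View pics/w3.png

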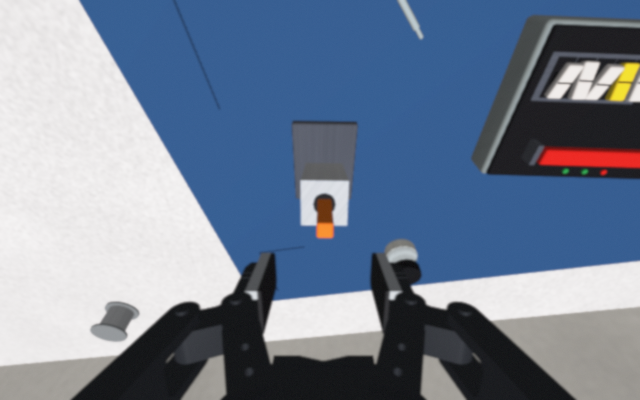

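Emit:
drive_tool(moves="0 -.02 .4 .01 0 0 0;0 -.02 .4 .01 0 0 0;0 -.01 .4 .01 0 0 0;0 0 .3 0 0 0 0;0 0 0 0 0 0 0;0 0 0 0 0 0 0")

```text
time_s: 5.05
ee_pos: [0.5098, -0.2794, 0.1244]
tcp_rot: [[0.922, 0.339, 0.186], [-0.174, -0.066, 0.983], [0.345, -0.939, -0.002]]
force: [0.7, -0.2, 0.9]
gripper_width: 0.503
```

```bash
python3 fit3.py|tail -1; python3 - <<'E'
from h import *
im=eyes.grab_frame('wrist');crop(im,200,180,240,150,3,'pics/w4.png');print(manip.state()['gripper_width'],manip.state()['force'])
im=eyes.grab_frame('scene');crop(im,165,180,180,165,4,'pics/s4.png')
E
```

```text
0.0 [ 0.51   -0.2785  0.1234] (array([-0.006,  0.017,  0.016]), array([ 0.014, -0.005,  0.016]))
0.5014977042932981 [ 0.64760676 -0.26852087  0.46663025]
```

View pics/w4.png

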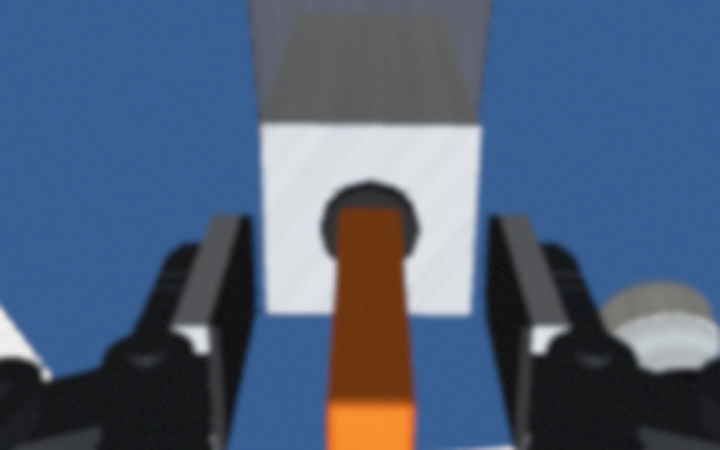

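View pics/s4.png

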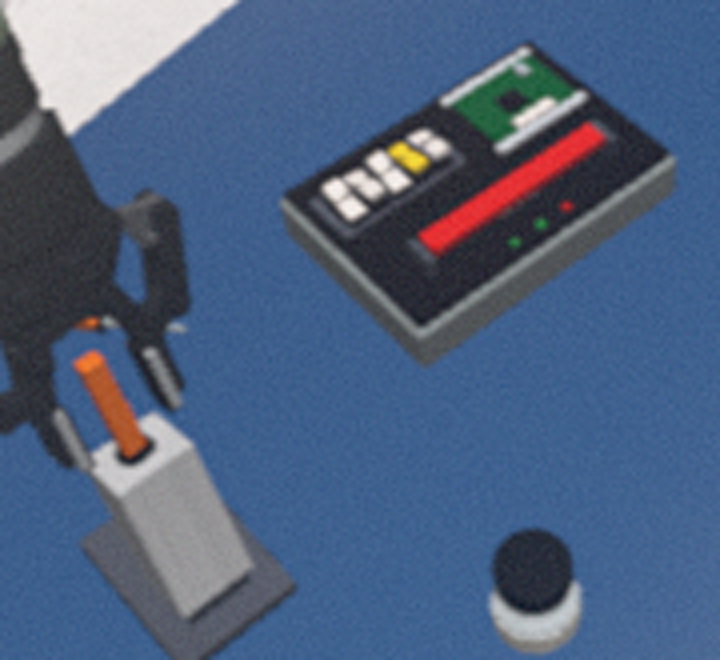

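The handle is centred between the pads, so I'm closing the gripper.

Emit:
drive_tool(moves="-1 0 0 .015 0 0 0;-1 0 0 0 0 0 0;-1 0 0 0 0 0 0;-1 0 0 0 0 0 0;-1 0 0 0 0 0 0;-1 0 0 0 0 0 0;-1 0 0 0 0 0 0")

```text
time_s: 6.02
ee_pos: [0.5096, -0.278, 0.1234]
tcp_rot: [[0.923, 0.338, 0.186], [-0.174, -0.065, 0.983], [0.344, -0.939, -0.001]]
force: [-2.8, 1.6, 6.1]
gripper_width: 0.132
```

```bash
python3 fit3.py|tail -1; python3 - <<'E'
from h import *
im=eyes.grab_frame('wrist');crop(im,200,180,240,150,3,'pics/w5.png');s=manip.state();print(s['gripper_width'],s['force'],s['ee_pos'],s['tcp_rot'].tolist())
E
```

```text
0.0 [ 0.51   -0.2785  0.1234] (array([ 0.007,  0.003, -0.007]), array([ 0.007, -0.005,  0.008]))
0.13194808553558415 [-2.37089499  1.78306749  4.61407155] [ 0.50957671 -0.27796595  0.12332769] [[0.9227031039187151, 0.3377723817774133, 0.18581926737338725], [-0.1742454127596118, -0.06455885025935447, 0.9825836814162051], [0.34388590862523216, -0.939011167644775, -0.0007133634381273953]]
```

View pics/w5.png

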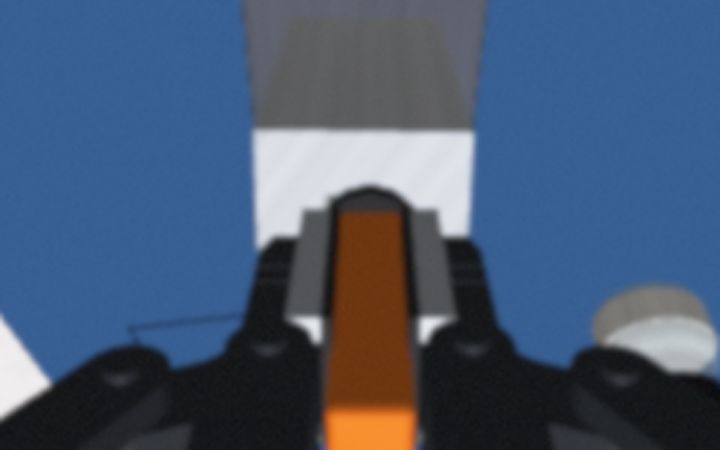

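```bash
python3 - <<'E'
from h import *
import pickle
s=manip.state();pickle.dump((s['ee_pos'],s['tcp_rot']),open('home.pkl','wb'))
E
```

Emit:
drive_tool(moves="-1 0 -.15 0 0 0 0;-1 0 -.35 0 0 0 0;-1 0 -.5 0 0 0 0;-1 0 -.6 0 0 0 0;-1 0 -.4 0 0 0 0;-1 0 0 0 0 0 0")

```text
time_s: 6.82
ee_pos: [0.4695, -0.2709, 0.2376]
tcp_rot: [[0.922, 0.34, 0.186], [-0.174, -0.067, 0.983], [0.346, -0.938, -0.003]]
force: [0.1, -0.3, -0.9]
gripper_width: 0.131
```

```bash
python3 - <<'E'
from h import *
im=eyes.grab_frame('wrist');cv2.imwrite('pics/w6.png',im[:,:,::-1])
im=eyes.grab_frame('scene');crop(im,145,150,200,165,4,'pics/s6.png')
s=manip.state();print(s['force'],s['gripper_width'],s['ee_pos'])
R=stand_rot(-.2167,0)
from fit2 import place
p=[.5098,-.0042,-.2167]
print('yel',place(p,[[-.02,-.029,.057],[.035,0,.063]]))
P=place(p,[[-.02,-.029,.0]])[0]+[0,0,.057+.15]
print(P,togo(P,R))
E
```

```text
[ 0.14347656 -0.37190668 -0.96195668] 0.13023055514712711 [ 0.46885765 -0.27003007  0.23497556]
yel [[ 0.48403252 -0.0282216   0.057     ]
 [ 0.54398143 -0.01172528  0.063     ]]
[ 0.48403252 -0.0282216   0.207     ] (array([-0.63 ,  0.265,  4.007]), array([-0.034,  0.211,  2.508]))
```

View pics/w6.png

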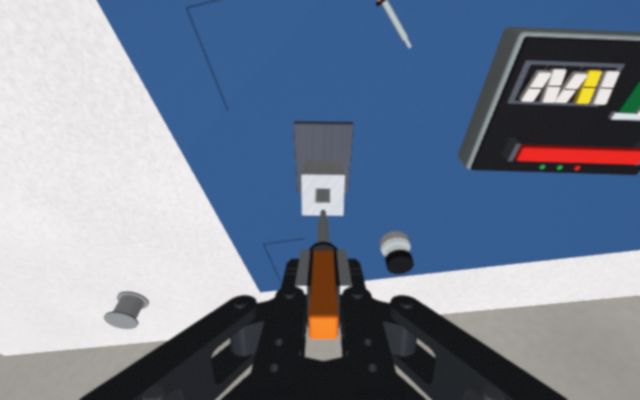

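View pics/s6.png

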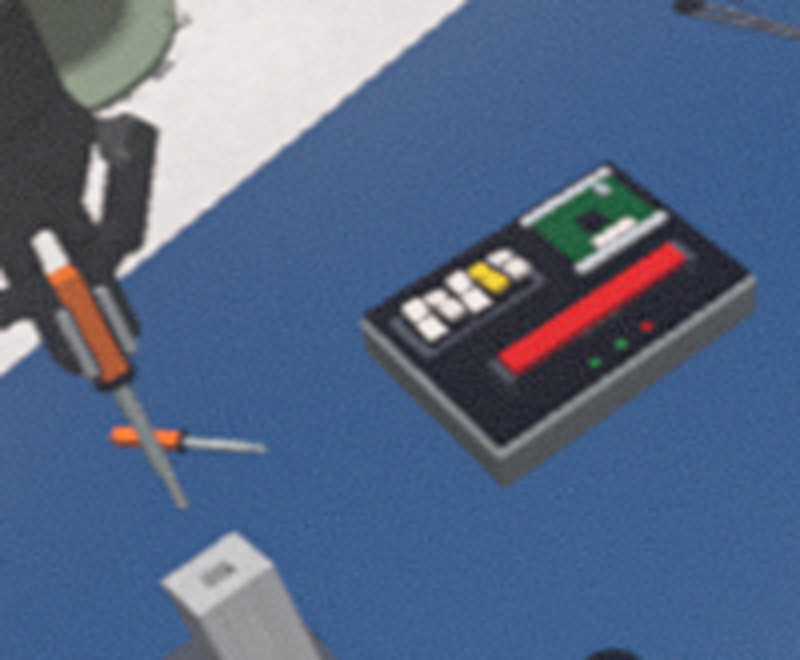

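```bash
python3 - <<'E'
from h import *
s=manip.state();S=cam('scene');W=cam('wrist')
for L in (.095,.101,.107,.08):
    P=s['ee_pos']+s['tcp_rot'][:,1]*(L-.005);print(L,((proj(S,P)-[145,150])*4).round(),proj(W,P).round(1))
E
```

```text
0.095 [[169. 483.]] [[323.  216.5]]
0.101 [[174. 493.]] [[323. 214.]]
0.107 [[179. 502.]] [[323.  211.5]]
0.08 [[156. 459.]] [[323.1 223.5]]
```

Emit:
drive_tool(moves="-1 0 0 0 0 0 .84;-1 0 0 0 0 .1 .84;-1 0 0 0 0 .1 .83;-1 0 0 .3 0 0 0;-1 0 0 0 0 0 0")

```text
time_s: 7.55
ee_pos: [0.4725, -0.2506, 0.234]
tcp_rot: [[0.978, -0.0, 0.211], [-0.211, 0.004, 0.978], [-0.001, -1.0, 0.004]]
force: [-0.4, 0.4, -0.7]
gripper_width: 0.133
```

```bash
python3 - <<'E'
from h import *
R=stand_rot(-.2167,0)
print(togo([.484,-.0282,.230],R))
E
```

```text
(array([-0.593,  0.082,  3.664]), array([-0.03 ,  0.031, -0.01 ]))
```

Emit:
drive_tool(moves="-1 -.1 .01 .7 0 0 0;-1 -.12 .01 .75 0 0 0;-1 -.12 .01 .75 0 .03 0;-1 -.12 .01 .75 -.03 0 0;-1 -.12 .02 .7 0 0 0;-1 0 0 0 0 0 0;-1 0 0 0 0 0 0")

```text
time_s: 8.43
ee_pos: [0.4854, -0.0315, 0.2324]
tcp_rot: [[0.976, 0.001, 0.217], [-0.217, -0.002, 0.976], [0.001, -1.0, -0.002]]
force: [0.3, -0.2, -0.6]
gripper_width: 0.127
```

```bash
python3 - <<'E'
from h import *
import pickle
s=manip.state();KE=cam('wrist');im=eyes.grab_frame('wrist');pickle.dump((s,KE,im),open('v7.pkl','wb'))
print(s['ee_pos'],s['force'])
crop(im,200,100,240,190,3.3,'pics/w7.png')
im=eyes.grab_frame('scene');crop(im,195,110,170,140,4.5,'pics/s7.png')
im=eyes.grab_frame('top');cv2.imwrite('pics/t7.png',im[:,:,::-1])
E
```

```text
[ 0.48538071 -0.03145809  0.23243704] [ 0.33264833 -0.20599752 -0.63946836]
```

View pics/w7.png

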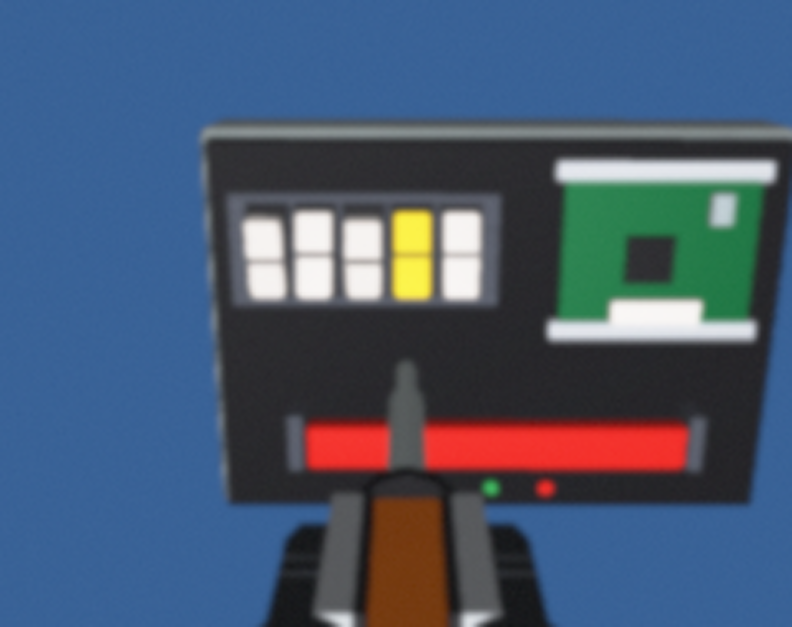

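View pics/s7.png

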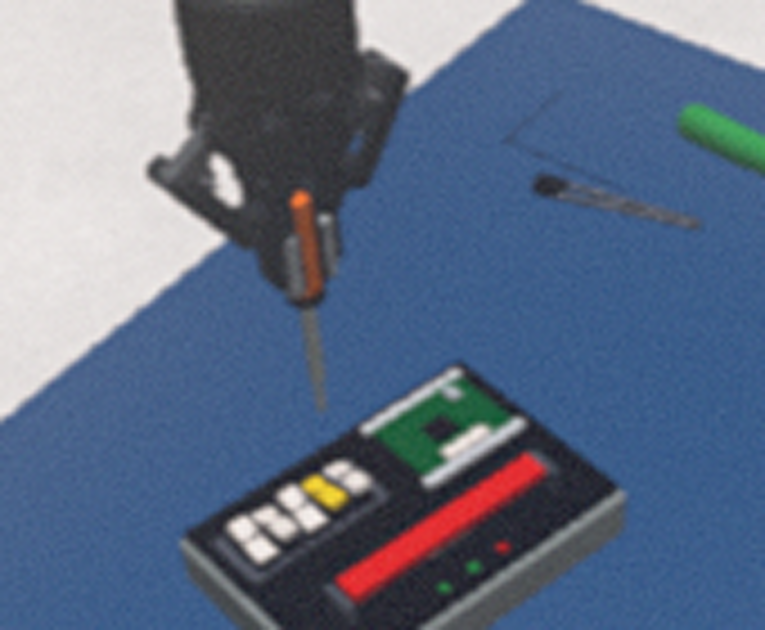

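```bash
cat > fit4.py <<'E'
from fit2 import *
s,KE,im=pickle.load(open('v7.pkl','rb'))
L=[[.027,-.065,.063],[.027,.065,.063],[.043,.065,.063],[.043,-.065,.063],[-.03,-.029,.057],[-.03,-.013,.057],[-.03,-.061,.057]]
o=np.array([(305,424),(688,427),(686,471),(307,471),(413,255),(462,255),(313,255)])/3.3+[200,100]
f=lambda p:(proj(KE,place(p,L))-o).ravel()
r=least_squares(f,[.5,0,-.2]);print(r.x,r.fun.reshape(-1,2).round(1).tolist())
g=lambda p:(proj(KE,place(p,L)+[0,0,p[3]])-o).ravel()
r2=least_squares(g,[.5,0,-.2,0]);print(r2.x,r2.fun.reshape(-1,2).round(1).tolist())
for Lt in (.1,.104,.108,.112):
    print(Lt,((proj(KE,s['ee_pos']+s['tcp_rot'][:,1]*(Lt-.005))-[200,100])*3.3).round())
print(place(r.x,[[-.03,-.029,.057],[-.02,-.029,.057],[.035,0,.063]]))
E
python3 fit4.py
```

```text
[ 0.50951274 -0.00517309 -0.22215802] [[0.4, 0.0], [-0.3, -0.3], [-1.1, -0.8], [0.2, -1.3], [-0.0, 0.7], [-0.1, 0.8], [0.7, 0.5]]
[ 0.50813698 -0.00506975 -0.22277984  0.00406118] [[-0.2, 0.3], [0.7, 0.0], [-0.1, -0.3], [-0.4, -0.9], [-0.2, 0.3], [-0.0, 0.4], [0.2, 0.1]]
0.1 [[406. 378.]]
0.104 [[406. 373.]]
0.108 [[406. 368.]]
0.112 [[406. 363.]]
[[ 0.4738603  -0.02685034  0.057     ]
 [ 0.48361454 -0.02905369  0.057     ]
 [ 0.54365259 -0.01288482  0.063     ]]
```

```bash
python3 - <<'E'
from h import *
print(togo([.4836,-.029,.172],stand_rot(-.222,0)))
E
```

```text
(array([-0.047,  1.006,  0.047]), array([0.012, 0.01 , 0.004]))
```

Emit:
drive_tool(moves="-1 -.045 .2 .045 0 0 0;-1 0 .4 0 0 0 0;-1 0 .4 0 0 0 0;-1 0 0 0 0 0 0;-1 0 0 0 0 0 0")

```text
time_s: 9.2
ee_pos: [0.4839, -0.0283, 0.1726]
tcp_rot: [[0.976, -0.0, 0.217], [-0.217, -0.001, 0.976], [0.0, -1.0, -0.001]]
force: [-0.0, -1.2, -0.4]
gripper_width: 0.128
```

```bash
cat > look.py <<'E'
from h import *
import sys
n=sys.argv[1]
s=manip.state();print(s['ee_pos'].round(4),s['force'].round(2),s['wrist_torque'].round(2),s['time_s'])
im=eyes.grab_frame('wrist');crop(im,220,120,200,150,4,f'pics/w{n}.png')
im=eyes.grab_frame('scene');crop(im,215,165,130,100,6,f'pics/s{n}.png')
E
python3 look.py 8; python3 - <<'E'
from h import *
print(togo([.4836,-.029,.172],stand_rot(-.222,0)))
E
```

```text
[ 0.4839 -0.0283  0.1726] [-0.03 -1.2  -0.36] [ 0.01 -0.    0.01] 9.2
(array([-0.012,  0.019, -0.014]), array([0.01 , 0.022, 0.011]))
```

View pics/w8.png

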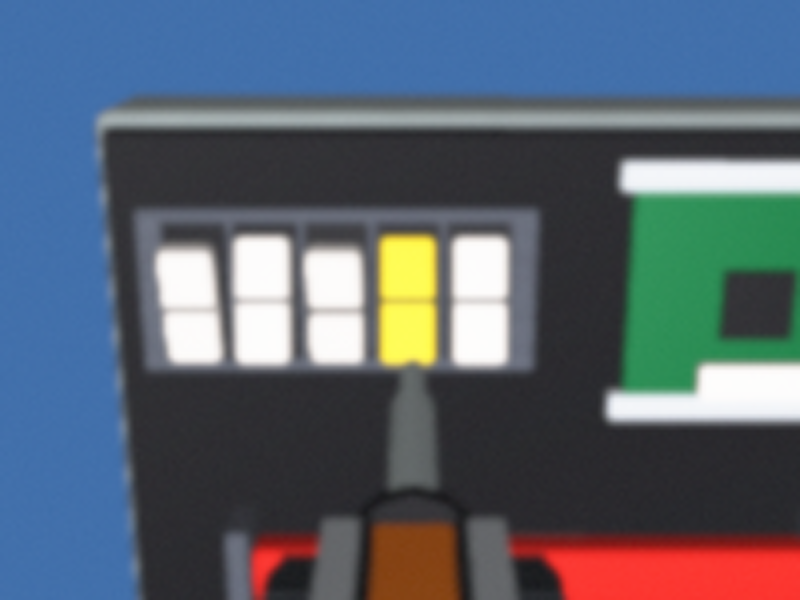

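View pics/s8.png

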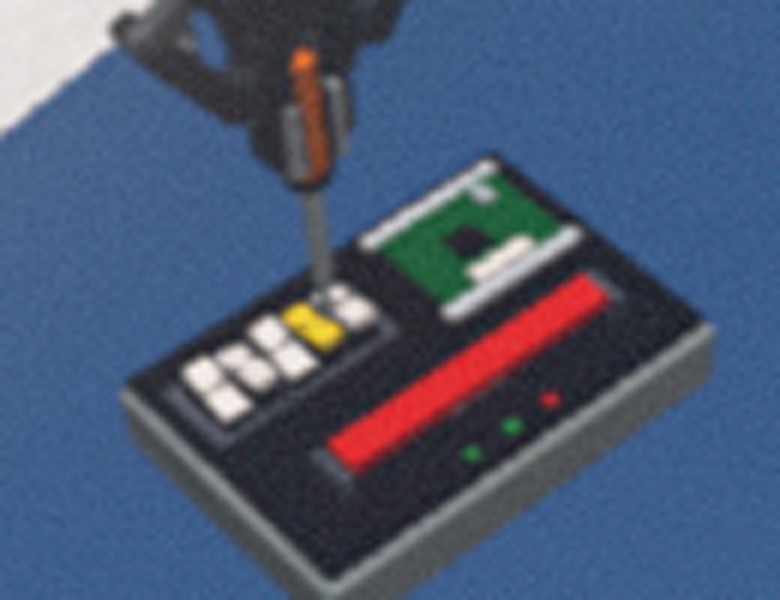

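Emit:
drive_tool(moves="-1 -.01 .04 -.015 0 0 0;-1 0 .04 0 0 0 0;-1 0 0 0 0 0 0")

```text
time_s: 9.68
ee_pos: [0.4829, -0.0288, 0.1674]
tcp_rot: [[0.976, -0.001, 0.217], [-0.217, -0.001, 0.976], [-0.0, -1.0, -0.001]]
force: [-0.8, -0.2, -1.4]
gripper_width: 0.129
```

Emit:
drive_tool(moves="-1 0 .03 0 0 0 0;-1 0 0 0 0 0 0")

```text
time_s: 9.93
ee_pos: [0.4829, -0.0288, 0.1656]
tcp_rot: [[0.976, -0.001, 0.217], [-0.217, -0.001, 0.976], [-0.0, -1.0, -0.001]]
force: [-0.4, -0.1, -0.8]
gripper_width: 0.132
```

Emit:
drive_tool(moves="-1 0 .03 0 0 0 0;-1 0 0 0 0 0 0")

```text
time_s: 10.18
ee_pos: [0.4833, -0.0289, 0.164]
tcp_rot: [[0.976, 0.0, 0.217], [-0.217, -0.002, 0.976], [0.001, -1.0, -0.001]]
force: [0.7, -0.0, 0.6]
gripper_width: 0.132
```

Emit:
drive_tool(moves="-1 0 .03 0 0 0 0;-1 0 0 0 0 0 0")

```text
time_s: 10.42
ee_pos: [0.4837, -0.029, 0.1624]
tcp_rot: [[0.976, 0.001, 0.217], [-0.217, -0.002, 0.976], [0.001, -1.0, -0.001]]
force: [0.8, -0.3, 2.0]
gripper_width: 0.135
```

Emit:
drive_tool(moves="-1 0 .03 0 0 0 0;-1 0 0 0 0 0 0")

```text
time_s: 10.68
ee_pos: [0.4837, -0.029, 0.1606]
tcp_rot: [[0.976, 0.001, 0.217], [-0.217, -0.002, 0.976], [0.001, -1.0, -0.001]]
force: [2.4, -0.8, 2.8]
gripper_width: 0.131
```

Emit:
drive_tool(moves="-1 0 .03 0 0 0 0;-1 0 0 0 0 0 0")

```text
time_s: 10.92
ee_pos: [0.4839, -0.0291, 0.1589]
tcp_rot: [[0.976, 0.002, 0.217], [-0.217, -0.002, 0.976], [0.002, -1.0, -0.001]]
force: [3.0, -1.2, 4.7]
gripper_width: 0.129
```

```bash
python3 look.py 9
```

```text
[ 0.4839 -0.0291  0.1589] [ 3.05 -1.24  4.73] [-0.19 -0.84  0.01] 10.925
```

View pics/w9.png

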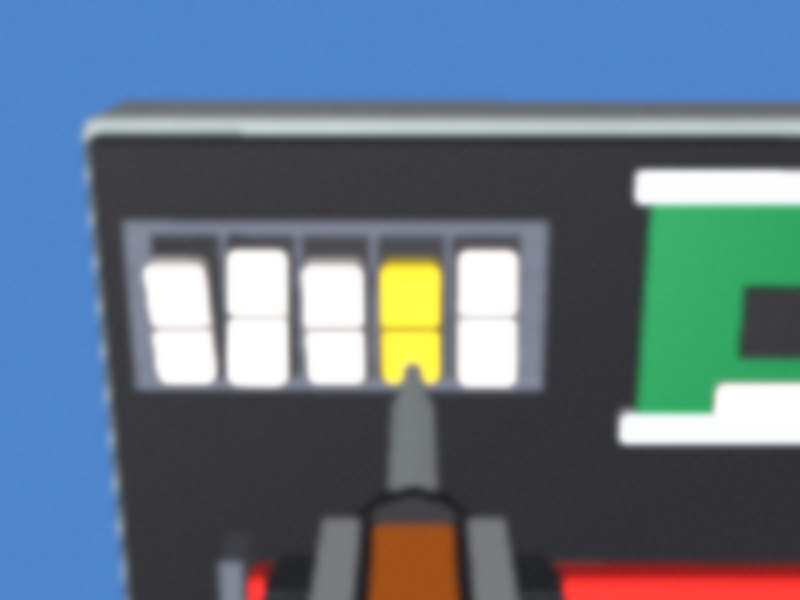

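View pics/s9.png

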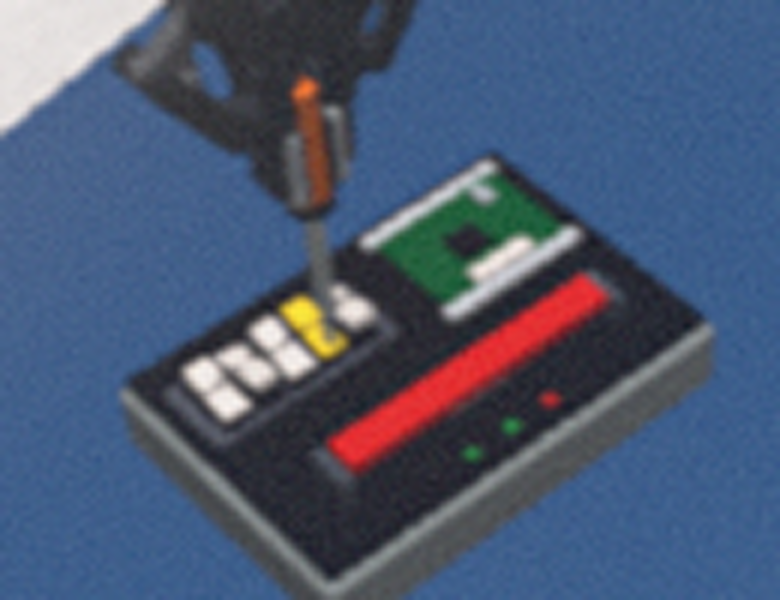

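Emit:
drive_tool(moves="-1 0 .02 0 0 0 0;-1 0 0 0 0 0 0")

```text
time_s: 11.28
ee_pos: [0.4842, -0.0291, 0.1585]
tcp_rot: [[0.976, 0.002, 0.217], [-0.217, -0.002, 0.976], [0.003, -1.0, -0.001]]
force: [2.0, 0.1, 12.0]
gripper_width: 0.133
```

Emit:
drive_tool(moves="-1 0 .02 0 0 0 0;-1 0 0 0 0 0 0")

```text
time_s: 11.52
ee_pos: [0.4845, -0.0292, 0.1582]
tcp_rot: [[0.976, 0.003, 0.217], [-0.217, -0.002, 0.976], [0.004, -1.0, -0.001]]
force: [-0.2, 0.4, 18.8]
gripper_width: 0.13
```

Fully over: the force rose sharply against the rigid stop. Lifting away and checking.

Emit:
drive_tool(moves="-1 0 -.1 0 0 0 0;-1 0 -.4 0 0 0 0;-1 0 -.25 0 0 0 0;-1 0 0 0 0 0 0;-1 0 0 0 0 0 0")

```text
time_s: 12.15
ee_pos: [0.4823, -0.0286, 0.2002]
tcp_rot: [[0.976, -0.002, 0.217], [-0.217, -0.001, 0.976], [-0.002, -1.0, -0.001]]
force: [0.3, 0.6, -0.1]
gripper_width: 0.127
```

```bash
python3 look.py 10; python3 - <<'E'
from h import *
print(togo([.5437,-.0129,.185],stand_rot(-.222,0)))
E
```

```text
[ 0.4823 -0.0286  0.2002] [ 0.29  0.61 -0.07] [ 0.04 -0.01 -0.01] 12.15
(array([0.943, 0.25 , 0.478]), array([ 0.01 ,  0.023, -0.014]))
```

View pics/w10.png

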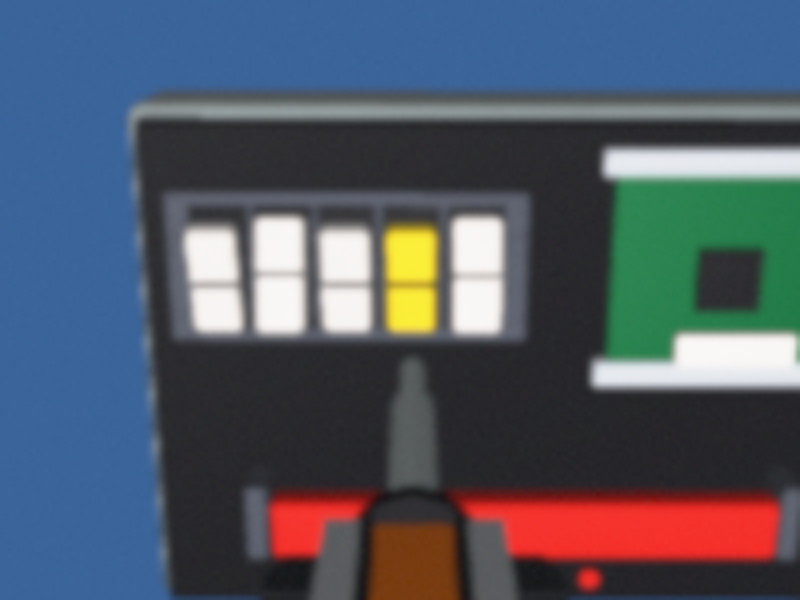

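View pics/s10.png

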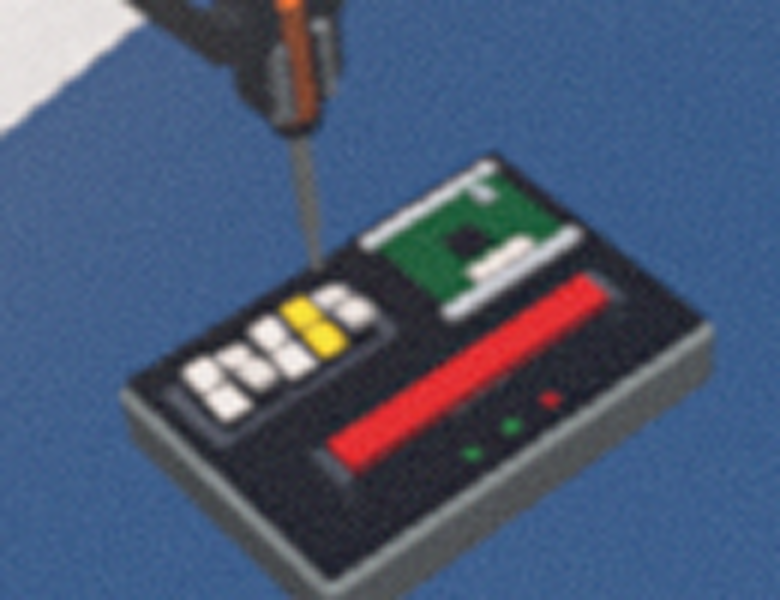

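Emit:
drive_tool(moves="-1 .4 0 .2 0 0 0;-1 .4 0 .2 0 0 0;-1 .14 .2 .08 0 .02 0;-1 0 0 0 0 0 0;-1 0 0 0 0 0 0")

```text
time_s: 12.88
ee_pos: [0.543, -0.0129, 0.1884]
tcp_rot: [[0.976, -0.003, 0.22], [-0.22, -0.001, 0.976], [-0.002, -1.0, -0.002]]
force: [-0.8, -0.3, -0.6]
gripper_width: 0.13
```

```bash
python3 look.py 11; python3 - <<'E'
from h import *
print(togo([.5437,-.0129,.172],stand_rot(-.222,0)))
E
```

```text
[ 0.543  -0.0129  0.1884] [-0.8  -0.28 -0.56] [ 0.06  0.01 -0.03] 12.875
(array([0.002, 0.285, 0.004]), array([ 0.011,  0.001, -0.004]))
```

View pics/w11.png

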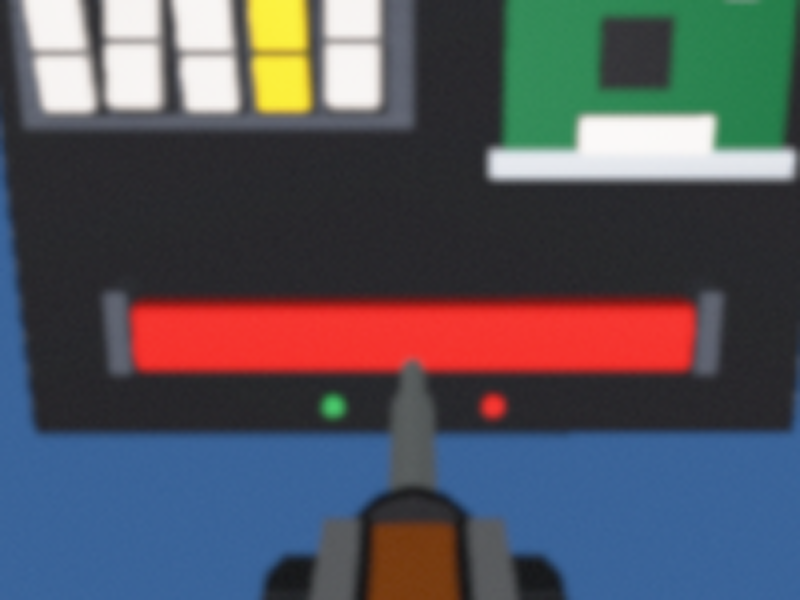

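View pics/s11.png

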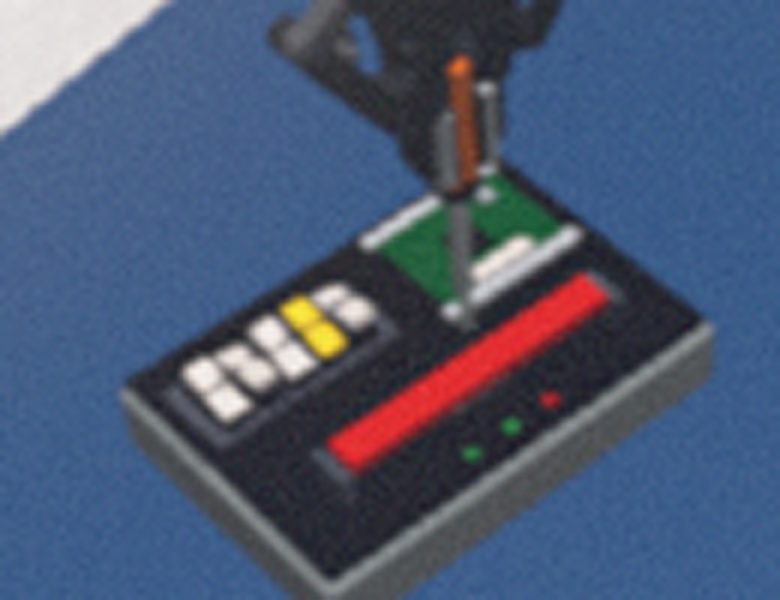

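Emit:
drive_tool(moves="-1 0 .15 0 0 0 0;-1 0 .12 0 0 0 0;-1 0 .04 0 0 0 0;-1 0 0 0 0 0 0;-1 0 0 0 0 0 0")

```text
time_s: 13.6
ee_pos: [0.5445, -0.013, 0.1706]
tcp_rot: [[0.976, -0.0, 0.22], [-0.22, -0.001, 0.976], [0.0, -1.0, -0.001]]
force: [-0.4, 0.6, 0.3]
gripper_width: 0.129
```

Emit:
drive_tool(moves="-1 0 .04 0 0 0 0;-1 0 .03 0 0 0 0;-1 0 0 0 0 0 0")

```text
time_s: 13.98
ee_pos: [0.5446, -0.013, 0.1664]
tcp_rot: [[0.976, 0.0, 0.22], [-0.22, -0.001, 0.976], [0.001, -1.0, -0.001]]
force: [0.1, -0.2, 1.3]
gripper_width: 0.132
```

Emit:
drive_tool(moves="-1 0 .03 0 0 0 0;-1 0 0 0 0 0 0")

```text
time_s: 14.22
ee_pos: [0.5445, -0.013, 0.1646]
tcp_rot: [[0.976, 0.0, 0.22], [-0.22, -0.001, 0.976], [0.0, -1.0, -0.001]]
force: [-0.4, 0.4, 2.1]
gripper_width: 0.131
```

Emit:
drive_tool(moves="-1 0 .03 0 0 0 0;-1 0 .03 0 0 0 0;-1 0 0 0 0 0 0")

```text
time_s: 14.6
ee_pos: [0.5447, -0.013, 0.1615]
tcp_rot: [[0.976, 0.001, 0.22], [-0.22, -0.002, 0.976], [0.001, -1.0, -0.001]]
force: [0.6, 1.1, 5.9]
gripper_width: 0.131
```

Emit:
drive_tool(moves="-1 0 .025 0 0 0 0;-1 0 0 0 0 0 0")

```text
time_s: 14.85
ee_pos: [0.5451, -0.0131, 0.161]
tcp_rot: [[0.976, 0.002, 0.22], [-0.22, -0.002, 0.976], [0.002, -1.0, -0.001]]
force: [-2.1, 1.1, 13.0]
gripper_width: 0.13
```

At the stop: 13 N and very little further travel. I'll hold here, then lift.

Emit:
drive_tool(moves="-1 0 0 0 0 0 0;-1 0 0 0 0 0 0;-1 0 0 0 0 0 0;-1 0 0 0 0 0 0")

```text
time_s: 15.35
ee_pos: [0.5452, -0.0131, 0.1611]
tcp_rot: [[0.976, 0.002, 0.22], [-0.22, -0.002, 0.976], [0.002, -1.0, -0.001]]
force: [-2.5, 0.6, 11.9]
gripper_width: 0.128
```

```bash
python3 look.py 12
```

```text
[ 0.5452 -0.0131  0.1611] [-2.51  0.59 11.87] [0.1  0.55 0.06] 15.35
```

View pics/w12.png

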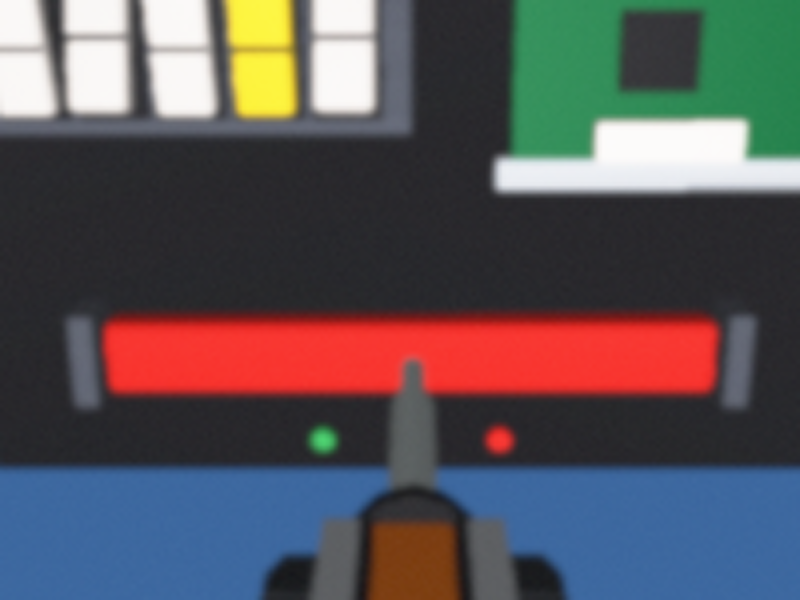

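View pics/s12.png

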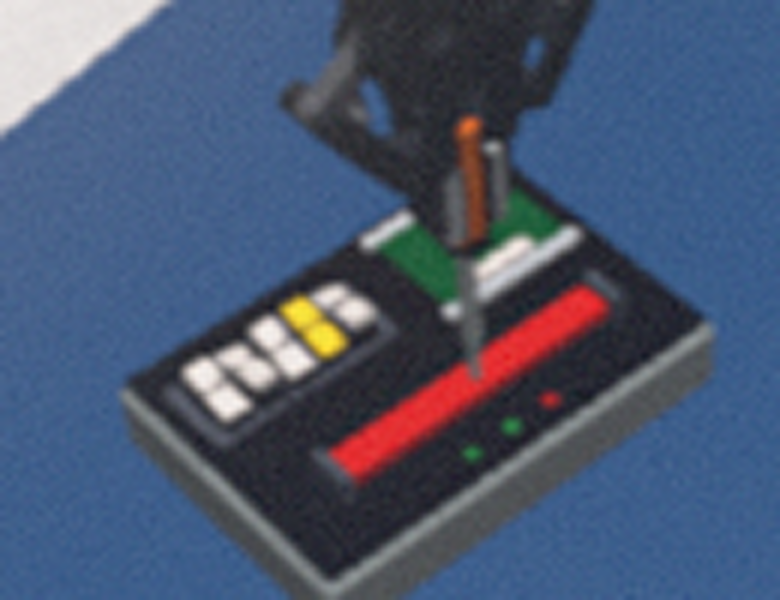

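Emit:
drive_tool(moves="-1 0 -.1 0 0 0 0;-1 0 -.4 0 0 0 0;-1 0 -.5 0 0 0 0;-1 0 -.3 0 0 0 0;-1 0 0 0 0 0 0")

```text
time_s: 16.08
ee_pos: [0.5449, -0.0129, 0.2381]
tcp_rot: [[0.976, 0.001, 0.22], [-0.22, -0.002, 0.976], [0.002, -1.0, -0.001]]
force: [-0.3, -0.1, -1.2]
gripper_width: 0.126
```

```bash
python3 look.py 13; cat > home.py <<'E'
from h import *
import pickle,sys
P,R=pickle.load(open('home.pkl','rb'))
print(togo(P-R[:,1]*float(sys.argv[1]),R))
E
python3 home.py .125
```

```text
[ 0.5449 -0.0129  0.2381] [-0.26 -0.08 -1.22] [ 0.01  0.04 -0.02] 16.075
(array([-0.3  , -0.065, -4.46 ]), array([ 0.049, -0.245, -2.526]))
```

View pics/s13.png

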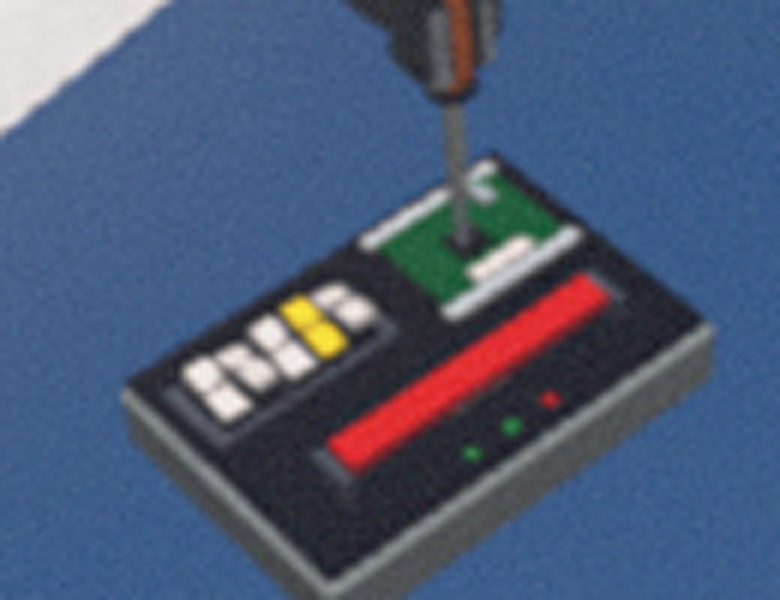

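Emit:
drive_tool(moves="-1 -.05 -.01 -.74 0 0 0;-1 -.05 -.01 -.74 0 0 0;-1 -.05 -.01 -.74 0 0 0;-1 -.05 -.01 -.74 0 0 0;-1 -.05 -.01 -.74 0 0 0;-1 -.05 -.02 -.74 0 0 0;-1 0 0 0 .05 -.12 0;-1 0 0 0 0 -.12 0")

```text
time_s: 17.18
ee_pos: [0.4676, -0.2682, 0.2407]
tcp_rot: [[0.982, -0.001, 0.187], [-0.187, 0.007, 0.982], [-0.002, -1.0, 0.007]]
force: [1.0, -0.2, -0.1]
gripper_width: 0.133
```

Emit:
drive_tool(moves="-1 0 0 0 0 0 -.84;-1 0 0 0 0 0 -.84;-1 0 0 0 0 0 -.84;-1 0 0 0 0 0 0;-1 0 0 0 0 0 0")

```text
time_s: 17.8
ee_pos: [0.469, -0.2684, 0.2425]
tcp_rot: [[0.922, 0.339, 0.186], [-0.176, -0.059, 0.983], [0.344, -0.939, 0.005]]
force: [0.6, -0.1, -0.7]
gripper_width: 0.13
```

```bash
python3 home.py .11;python3 home.py .0; python3 - <<'E'
from h import *
im=eyes.grab_frame('wrist');crop(im,240,130,160,120,5,'pics/w14.png')
im=eyes.grab_frame('scene');crop(im,145,170,160,130,5,'pics/s14.png')
E
```

```text
(array([-0.031,  0.27 , -0.031]), array([-0.041, -0.013, -0.   ]))
(array([-0.031,  2.103, -0.042]), array([-0.041, -0.013, -0.   ]))
```

View pics/w14.png

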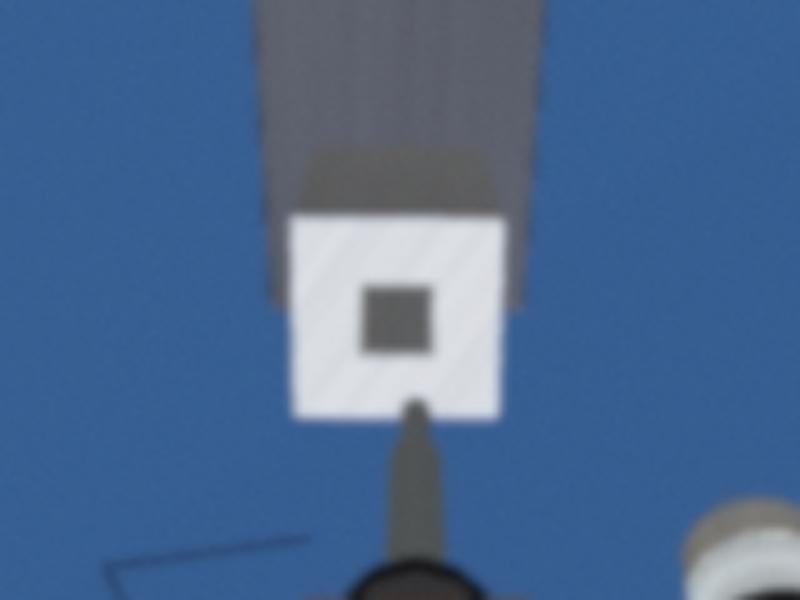

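View pics/s14.png

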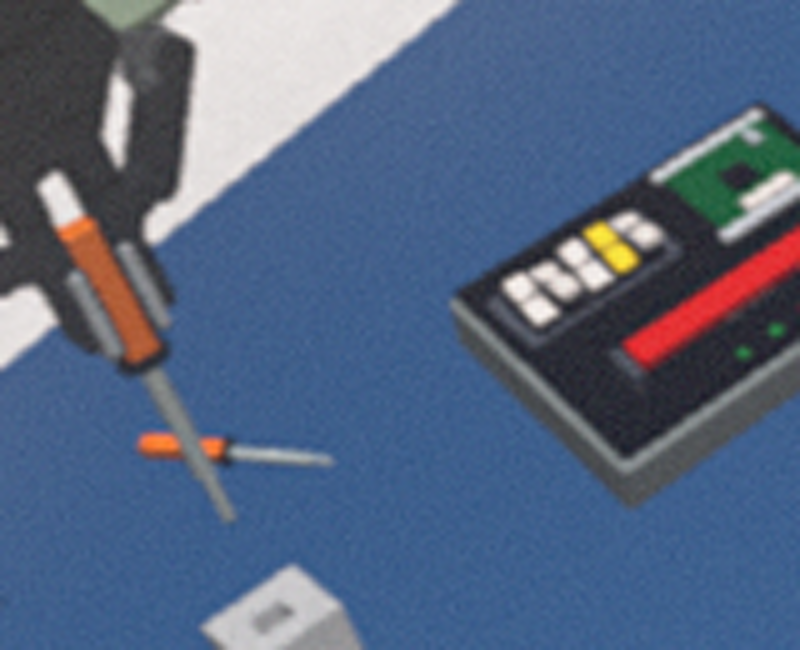

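Emit:
drive_tool(moves="-1 -.03 .1 -.035 -.04 -.01 0;-1 0 .25 0 0 0 0;-1 0 .2 0 0 0 0;-1 0 0 0 0 0 0;-1 0 0 0 0 0 0")

```text
time_s: 18.52
ee_pos: [0.4774, -0.2726, 0.2102]
tcp_rot: [[0.922, 0.338, 0.187], [-0.176, -0.065, 0.982], [0.344, -0.939, 0.0]]
force: [-0.1, -0.1, -0.7]
gripper_width: 0.131
```

```bash
python3 home.py .0; python3 - <<'E'
from h import *
im=eyes.grab_frame('wrist');crop(im,240,130,160,120,5,'pics/w15.png')
E
```

```text
(array([0.012, 1.546, 0.013]), array([-0.001, -0.013,  0.004]))
```

View pics/w15.png

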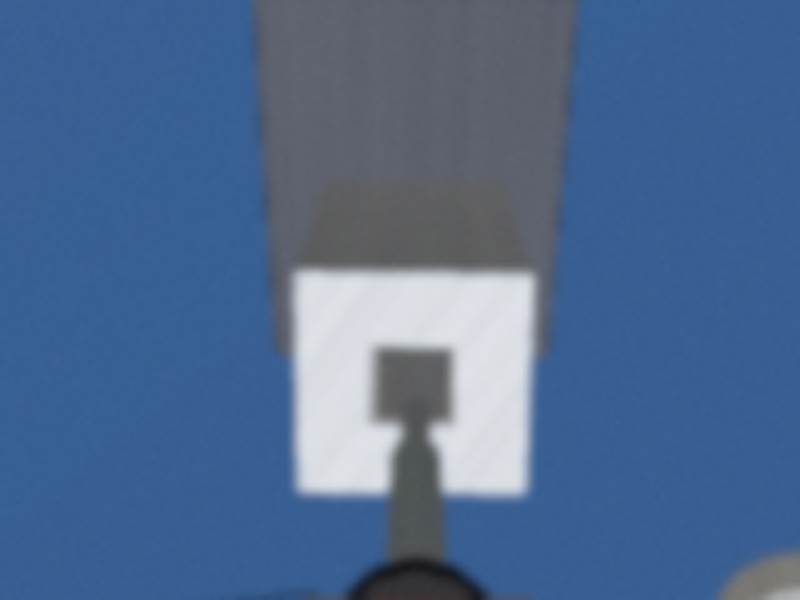

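Emit:
drive_tool(moves="-1 .01 .1 .012 0 -.01 0;-1 0 .2 0 0 0 0;-1 0 .2 0 0 0 0;-1 0 0 0 0 0 0")

```text
time_s: 19.08
ee_pos: [0.4877, -0.2733, 0.1807]
tcp_rot: [[0.923, 0.337, 0.186], [-0.175, -0.063, 0.983], [0.342, -0.94, 0.001]]
force: [0.1, 0.1, -0.9]
gripper_width: 0.132
```

```bash
python3 home.py .0; python3 - <<'E'
from h import *
im=eyes.grab_frame('wrist');crop(im,240,130,160,120,5,'pics/w16.png')
E
```

```text
(array([ 0.022,  1.026, -0.01 ]), array([-0.01 , -0.005, -0.011]))
```

View pics/w16.png

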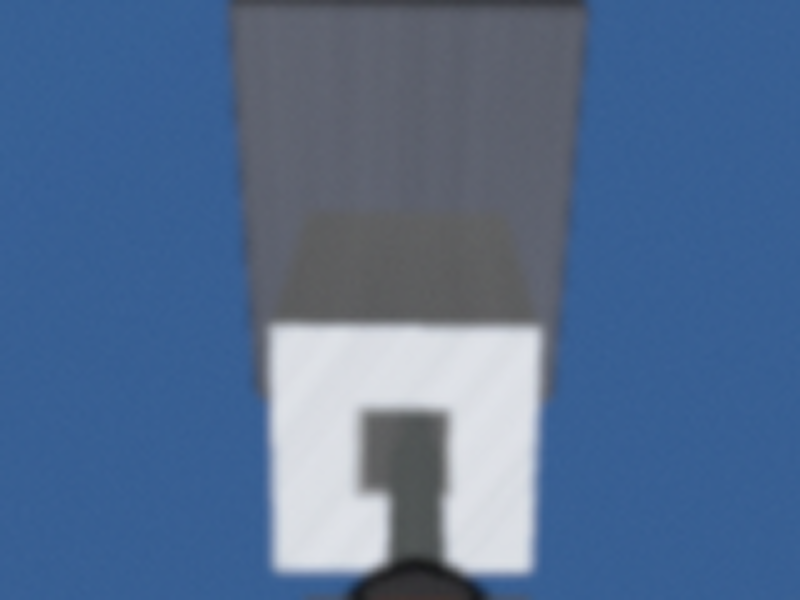

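Emit:
drive_tool(moves="-1 .01 .2 -.015 0 0 0;-1 .01 .25 -.005 0 0 -.01;-1 0 .25 0 0 0 0;-1 0 .15 0 0 0 0;-1 0 0 0 0 0 0")

```text
time_s: 19.75
ee_pos: [0.5061, -0.2782, 0.1337]
tcp_rot: [[0.922, 0.338, 0.186], [-0.175, -0.064, 0.983], [0.344, -0.939, 0.0]]
force: [-0.3, -0.6, -1.0]
gripper_width: 0.131
```

```bash
python3 home.py .0
```

```text
(array([-0.007,  0.182,  0.015]), array([-0.006, -0.004,  0.004]))
```

Emit:
drive_tool(moves="-1 0 .1 0 0 0 0;-1 0 .05 0 0 0 0;-1 0 0 0 0 0 0;-1 0 0 0 0 0 0")

```text
time_s: 20.25
ee_pos: [0.5095, -0.2794, 0.1267]
tcp_rot: [[0.922, 0.34, 0.186], [-0.174, -0.065, 0.982], [0.346, -0.938, -0.001]]
force: [0.4, 0.9, 0.5]
gripper_width: 0.129
```

Emit:
drive_tool(moves="-1 0 .03 0 0 0 0;-1 0 0 0 0 0 0")

```text
time_s: 20.5
ee_pos: [0.51, -0.2794, 0.1247]
tcp_rot: [[0.922, 0.34, 0.186], [-0.175, -0.065, 0.982], [0.346, -0.938, -0.001]]
force: [-0.7, 1.0, -0.5]
gripper_width: 0.127
```

```bash
python3 home.py .0; python3 - <<'E'
from h import *
print(manip.state()['force'])
im=eyes.grab_frame('wrist');crop(im,200,180,240,150,3,'pics/w17.png')
E
```

```text
(array([-0.019,  0.018,  0.021]), array([ 0.001, -0.003,  0.016]))
[-0.73932634  1.04826685 -0.46569665]
```

View pics/w17.png

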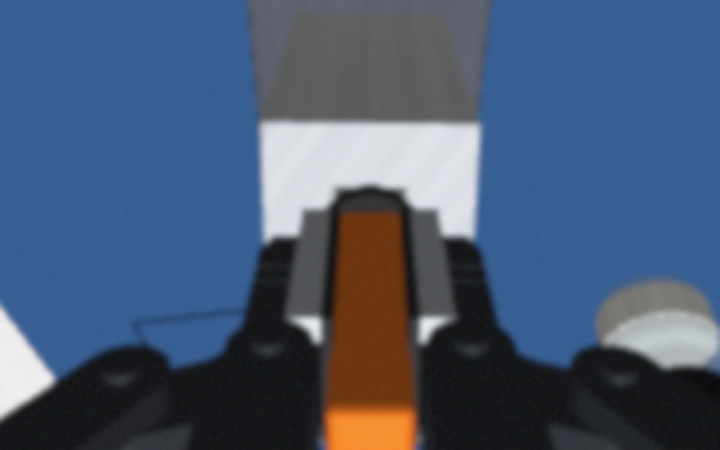

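Emit:
drive_tool(moves="-1 -.015 .02 .015 0 0 0;-1 0 0 0 0 0 0")

```text
time_s: 20.8
ee_pos: [0.51, -0.2786, 0.1236]
tcp_rot: [[0.922, 0.34, 0.186], [-0.174, -0.066, 0.982], [0.346, -0.938, -0.001]]
force: [0.1, -0.3, 0.6]
gripper_width: 0.131
```

Emit:
drive_tool(moves="-1 0 .02 0 0 0 0;-1 0 0 0 0 0 0")

```text
time_s: 21.05
ee_pos: [0.51, -0.2787, 0.1235]
tcp_rot: [[0.922, 0.34, 0.187], [-0.175, -0.066, 0.982], [0.347, -0.938, -0.001]]
force: [-8.5, 3.4, 13.8]
gripper_width: 0.128
```

The collar is seated, so I'm opening the gripper partway (about 50%) to clear the handle.

Emit:
drive_tool(moves="-.5 0 -.02 0 0 0 0;0 0 0 0 0 0 0;0 0 0 0 0 0 0;0 0 0 0 0 0 0;0 0 0 0 0 0 0;0 0 0 0 0 0 0")

```text
time_s: 21.8
ee_pos: [0.5098, -0.2784, 0.1233]
tcp_rot: [[0.922, 0.34, 0.186], [-0.175, -0.065, 0.983], [0.346, -0.938, -0.001]]
force: [0.3, -0.4, 0.7]
gripper_width: 0.501
```

Emit:
drive_tool(moves="0 0 -.3 0 0 0 0;0 0 -.7 0 0 0 0;0 0 -.8 0 0 0 0;0 0 -.4 0 0 0 0;0 0 0 0 0 0 0;0 0 0 0 0 0 0")

```text
time_s: 22.55
ee_pos: [0.4647, -0.2695, 0.2462]
tcp_rot: [[0.922, 0.339, 0.186], [-0.175, -0.064, 0.982], [0.345, -0.939, -0.0]]
force: [0.5, 0.9, -0.3]
gripper_width: 0.499
```

```bash
python3 - <<'E'
from h import *
s=manip.state();print(s['force'],s['ee_pos'],s['time_s'])
im=eyes.grab_frame('wrist');cv2.imwrite('pics/w18.png',im[:,:,::-1])
im=eyes.grab_frame('scene');crop(im,165,180,180,165,4,'pics/s18.png')
im=eyes.grab_frame('top');crop(im,310,180,200,130,4,'pics/t18.png')
E
```

```text
[ 0.51796089  0.89487351 -0.26139706] [ 0.46471832 -0.26954475  0.2462449 ] 22.55
```

View pics/w18.png

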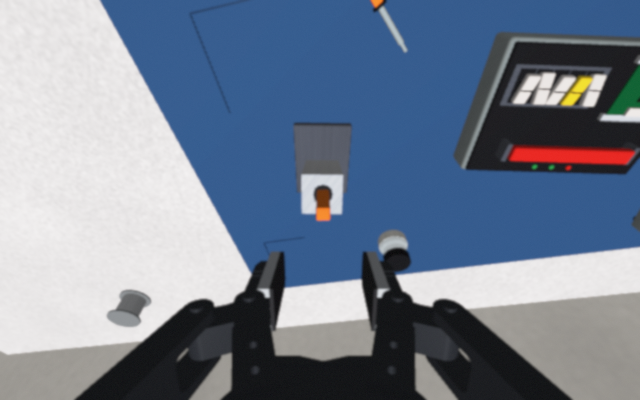

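View pics/s18.png

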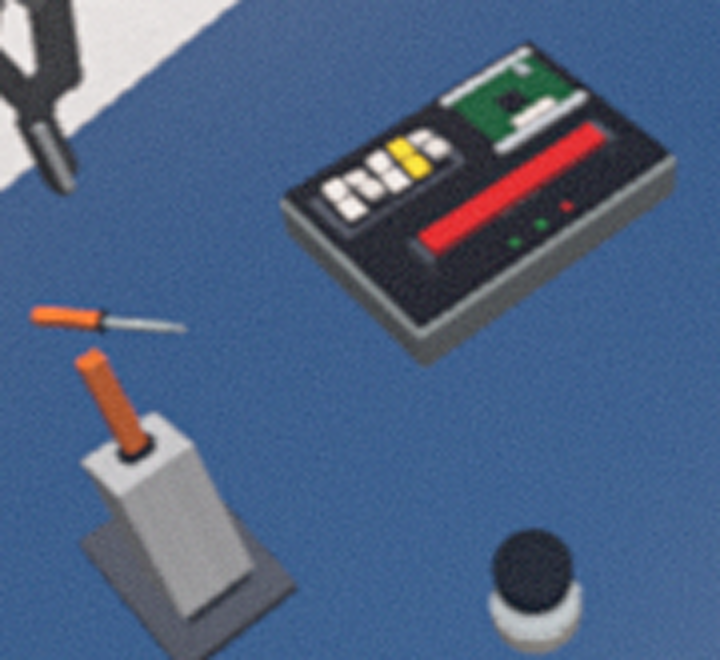

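View pics/t18.png

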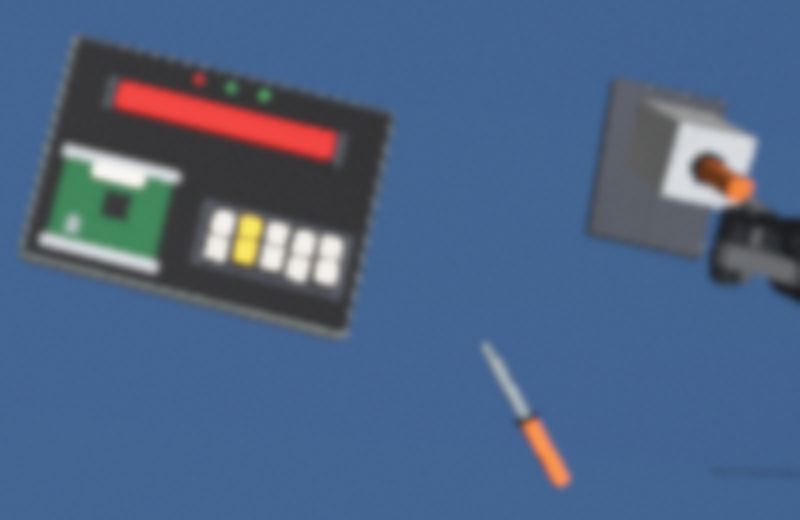

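The stylus sits in its stand just as at the start: butt at scene crop (90,358), against (88,360) before. The yellow rocker is over, the white rockers and jar look unchanged, the bar is up and the gripper is clear, so I'm handing in.

```bash
python3 -c "
from plant import manip
print(manip.hand_in())"
```

```text
the job is handed in; nothing more can be done
None
```

The job is done and handed in at about 22.7 s of the 53 s allowed; `hand_in` gave no verdict.

- **Rocker:** I took the stylus from the stand, gripping it along its own axis, and pushed the +x half of the yellow rocker down to its stop. The force reached about 19 N, under the 25 N limit.
- **Bar:** I pressed the red bar at its middle down to its stop. I held it there at about 12–13 N for a little over 0.5 s, then let it rise.
- **Stylus:** I put it back in its stand, felt the collar seat at about 14–16 N, released it and backed off.

The last pictures show the yellow rocker fully over and the bar up and level. The white rockers and the jar look as they were at the start. The stylus is back home, with its butt within about 1 pixel of where it began, and the gripper touches nothing. The screwdriver and tweezers are outside the final crops, but I never worked near them.

One check disagreed: in the camera fit, the outline of the tester's black deck was off by 2–3 pixels (roughly 3–5 mm). I used the bar and rocker features instead, which agreed to within about 1 pixel.

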